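Tip a spent vial into a shielded waste box through its slot

ROBOT

A 7-joint arm with a two-finger parallel gripper is mounted at the origin on a cart in front of the work surface, level with it; the furniture and walls round the work are solid. World frame = base frame: x ahead of the robot, y to its left, z up, the work surface at z = 0. Lengths are in m, angles in rad, forces in N, time in s.
With the tool pointing down it reaches from about 0.4 to 0.875 m from the base axis. Payload 19.3 kg.
Tool frame: the origin (TCP) lies midway between the tips of the shut fingers; the grasp point (between the pads) lies 19 mm behind it; x points along the fingers, y is the direction in which the jaws open and shut, and the axes are right-handed (so a half turn about x gives the same grasp; the last joint's range is limited). The gripper opens to 85 mm and grips with 20 to 120 N. Pads are 22 mm wide; open, the fingers measure 114 mm over their backs; the gripper's body (76 mm by 85 mm) begins 54 mm behind the grasp point. The pads swing forward as they close: fully open they stand 13 mm farther back than shut.
Start: joints at [1.15, 0.521, -0.036, 1.599, 0.021, 1.021, -0.113], TCP at [0.215, -0.587, 0.231] pointing down, gripper open.
Joint ranges: [-2.91, 2.91], [-0.3, 2.13], [-1.5, 1.42], [0.17, 2.43], [-1.26, 4.41], [0.16, 1.93], [-2.52, 2.52]. Speed limits (rad/s): [1.89, 1.89, 2.39, 2.39, 3.01, 3.01, 3.01].

INTERFACE

Orientations are given as [roll, pitch, yaw] about the fixed x, y, z axes, in that order (R = Rz(yaw) Ry(pitch) Rx(roll)).
In Python, from rig import env gives the robot as it stands.
- The arm moves only by the tool move_arm, never from a script. Its argument "deltas" is one flat list of numbers, 6 for each row, row after row: the shift along the tool's x, y, z in mm, then the turn, a rotation vector about the tool's x, y, z in rad. In form: [x, y, z, rx, ry, rz, x, y, z, rx, ry, rz, ...]. A call has 1 to 8 rows; each row is the pose to reach, as a shift and turn from the pose commanded when the call began, along the tool's axes at that moment; what a row does not reach only later rows make up. A row lasts 1/8 s, in which the tool goes at most 62.5 mm and 10.7 degrees, less where a joint would pass 70% of its speed; a pose out of reach is approached as far as the arm can. A call with a gripper value outside its range is refused whole. "claw" is the finger opening in mm, from 0 to 85.4, set as the call begins (left out, the last holds). The fingers move at their own pace and stop on an object; "squeeze" is the grip in N (left out, the last holds). Time passes only in rows, so rows that repeat a pose let the fingers close. It gives the time, the measured TCP pose, the force and the opening at its end, in the units of the state.
- env.get_obs(): the state, without advancing time (a new reading comes with each control period).
- env.get_image(name): name is "scene" or "top"; returns the picture (400x640x3 uint8, red, green, blue); there is no depth.
- env.get_calibration(name): a dict with "fx", "fy", "cx", "cy" (pixels), "R" (3x3) and "t" (3): a world point X has camera coordinates R X + t. Camera axes: x right, y down, z forward; pixel columns grow to the right and rows downward; lengths in m; the calibration is good to about 2 mm. A picture is of the moment at which its call begins. get_calibration takes no time and is no camera call.
- env.sign_off(): hands the job in, once; it reports no verdict.
Trained networks look in the newest picture that a camera, given by its name, has taken for a name from the list of things; names that differ only in an ending like _2 or _b are one class to them, and where a whole thing is asked for, a point or a joint stands for the part that bears it (a point fixed in the world has none). Each returns a list of dicts, best first, with "conf" (0 to 1); they miss things now and then, are a little off and sometimes report something else, mostly with a low value. They report only what shows in the picture. A call takes as long as a camera call.
- env.search_frame(target, camera): "at" ([x, y, z] in m, in world coordinates, good to about 4 mm: the middle of the surface that is visible of it).
- env.outline_of(target, camera): "region" (400x640 bool, what is visible of it).
- env.pinpoint(target, camera): "at" ([x, y, z] in m, in world coordinates, good to about 4 mm: a listed point, or the origin of a listed thing).
The state is a dict: "time_s": time; "q": joint angles; "joint_velocities": joint speeds; "tau": joint torques, N m; "eef_pos": TCP position; "eef_rot": TCP orientation; "force": force on the tool from outside, world axes, zero at the start; "wrist_torque": the same for the moment, N m; "opening": finger opening in m.
Only numpy, scipy, OpenCV 4.12 (cv2) and the standard library are available. Lean on these libraries where they do the work, as an engineer would, in place of code of your own. Each camera call takes 0.05 s, during which the arm holds its last target.

TASK

Get rid of the spent vial that lies in the long-handled steel boat: slide the boat through the upright slot in the front plate of the clear waste box, tip it nose-down inside so that the vial slides out into the box, draw the boat back out and stand it level in the white spill tray again. The boat must not touch the plate or the slot edges at any time, so that the plate stays clean, and the timer and the pipette lying on the bench must be left where they are.

Things in the scene. Friction and masses are not known exactly. Their poses are not given: they have to be found in the camera images.
- boat: Steel transfer boat, 210 mm long, 0.15 kg. Origin: under the trough's rear wall, on the underside; x to the nose, z up. Trough x 0 to 72 mm, 34 mm wide, walls 18 mm high, nose end open without a lip. Its polished floor rises 5 degrees to the nose: the vial stays in when carried level and smoothly, starts to slide at 22 to 28 degrees nose-down; 45 empties it. It stands level on trough and tail leg.
- boat_grip (a point): Grip point on the boat's black handle, a bar 14 mm wide (y), 22 mm high (z 34 to 56 mm over the boat's underside), from 55 to 145 mm behind the boat's origin; this point is 90 mm behind the origin and 45 mm above the underside. Axes as the boat's. A wire leg, 44 mm wide at its foot, stands under the handle 134 mm behind the origin.
- boat_stem (a point): Middle of the round steel stem, 7 mm thick, that joins trough and handle: 35 mm behind the boat's origin and 45 mm above its underside. It runs level from 18 to 55 mm behind the origin (in front of that it slopes down to the rear wall). With the trough past the plate only this stem stands in the slot. Axes as the boat's.
- boat_nose (a point): Middle of the trough's open nose edge, 72 mm ahead of the boat's origin and about 9 mm above its underside.
- vial: 20 ml white screw-cap vial, 25 mm diameter, 56 mm long, 0.022 kg, lying lengthwise in the boat, cap towards the nose, its top up to 35 mm above the boat's underside. Origin: centre of its base; z runs along the vial to the cap.
- shield_box: Waste box fixed to the bench: clear acrylic walls and lid 8 mm thick, aluminium front plate; 210 mm deep (x), 170 mm wide (y), 200 mm high. Origin: centre of its underside; x points from the front plate to the back, z up. Outer face of the front plate at x -105 mm. A white liner pan inside has its floor 10 mm and its rim 30 mm above the bench. Another old vial already stands in it at the back.
- slot_plate: Front plate of the waste box, aluminium, 6 mm thick, 170 mm wide, 200 mm high, with an upright slot 52 mm wide (y) and 90 mm high, from 85 to 175 mm above the bench. Origin: centre of the slot, at mid thickness, 130 mm above the bench; x points straight in through the slot, z up.
- spill_tray: White plastic spill tray fixed to the bench, 280 mm long (x), 110 mm wide (y), rim 14 mm high, walls and floor 3 mm thick. Origin: centre of its underside; x along its length, the way the boat's nose points at the start. The boat stands in it at the start with its origin near x +36 mm, y 0. The white rail of the warmer beside the tray is 82 mm high: lift over it.
- bench_timer: White digital timer 72x66x21 mm lying on the bench, a bystander. Origin: centre of its underside.
- pipette: Hand pipette 254 mm long, 34 mm high, lying on the bench, a bystander. Origin: centre of the underside.

How it is judged:
On the way, in this order (a step that is already met when the one before it is completed fails the run):
1. the trough of the boat has passed right through the slot (its rear wall behind the plate) with the vial still in it (x of boat in the frame of slot_plate above 0.005 m and y of boat in the frame of slot_plate between -0.026 and 0.026 m and distance between vial and boat below 0.04 m), for 0.1 s.
2. the vial has been tipped out and is at rest in the waste box, clear of the boat's trough (x of vial in the frame of shield_box between -0.097 and 0.099 m and y of vial in the frame of shield_box between -0.079 and 0.079 m and z of vial in the frame of shield_box between 0.005 and 0.11 m and distance between vial and boat above 0.05 m and linear speed of vial below 0.1 m/s), for 0.2 s.
At the end, for the whole second after the job is handed in: The vial is at rest inside the waste box (any way up), and the boat stands at rest in the spill tray, on the tray's floor (within 6 mm in height), level within 0.08 rad, its origin within 40 mm of the tray's long centre line and between 60 mm behind and 100 mm ahead of the tray's centre (x of vial in the frame of shield_box between -0.097 and 0.099 m and y of vial in the frame of shield_box between -0.079 and 0.079 m and z of vial in the frame of shield_box between 0.005 and 0.11 m and x of boat in the frame of spill_tray between -0.06 and 0.1 m and y of boat in the frame of spill_tray between -0.04 and 0.04 m and z of boat in the frame of spill_tray between -0.001 and 0.009 m and angle between boat's own z axis and vertical below 0.08 rad and linear speed of each of vial, boat below 0.03 m/s); the robot touches nothing.
It fails at once if the boat touches the front plate or its slot edges (more than 1 N) (contact force between boat and slot_plate above 1 N).
It fails at once if the bench timer is shifted by more than 30 mm (distance of bench_timer from where it was at the start of the episode above 0.03 m).
It fails at once if the pipette is shifted by more than 30 mm (distance of pipette from where it was at the start of the episode above 0.03 m).
It also fails if it takes over 61 s, if anything falls off the work surface, if the arm or the gripper's body presses on something with over 40 N, if the wrist force passes 120 N, or if a joint passes its speed limit or range.

## Working session

There is one attempt and no reset: what is moved stays moved. The work goes in short steps, Python scripts to look and compute and a tool call to move; the robot and the scene stay as the last step left them, time stands still between calls to the robot, and variables do not carry over. Pictures are saved under pics/ and viewed, and the job is handed in when it is done.

Besides the shell and the picture viewer there is one more tool, called as name(argument=value, ...) on one line, values as JSON. move_arm: Moves the arm, as the interface text tells. Its arguments: {"type":"object","properties":{"deltas":{"type":"array","items":{"type":"number"}},"claw":{"type":"number"},"squeeze":{"type":"number"}},"required":["deltas"]}

```bash
ls; mkdir -p pics; python3 - <<'E'
from rig import env
import cv2
o=env.get_obs()
print({k:o[k] for k in('time_s','q','eef_pos','eef_rot','opening')})
for c in('scene','top'):
    im=env.get_image(c); cv2.imwrite(f'pics/{c}0.png',im[:,:,::-1])
    for t in ['boat_grip','boat_stem','boat_nose','boat','vial','shield_box','slot_plate','spill_tray','bench_timer','pipette']:
        r=env.pinpoint(t,c); print(c,t,[(x['at'],x['conf']) for x in r[:2]])
print(env.get_obs()['time_s'])
E
```

```text
pics
{'time_s': 0.0, 'q': array([ 1.1497878 ,  0.52200679, -0.03631803,  1.59999372,  0.02119412,
        1.02110349, -0.11278794]), 'eef_pos': array([ 0.21463303, -0.58663528,  0.23073546]), 'eef_rot': array([-1.49962315,  1.56966976,  1.99276866]), 'opening': 0.08558703707137494}
scene boat_grip [([0.4211, 0.0851, 0.0496], 0.84)]
scene boat_stem [([0.412, 0.0368, 0.0494], 0.59)]
scene boat_nose []
scene boat [([0.4068, -0.0027, 0.0043], 0.69)]
scene vial [([0.4058, -0.007, 0.0185], 0.61)]
scene shield_box [([0.6453, -0.4133, -0.0035], 0.79)]
scene slot_plate [([0.5659, -0.3487, 0.129], 0.85)]
scene spill_tray [([0.4126, 0.0428, 0.0024], 0.95)]
scene bench_timer [([0.4592, -0.1913, 0.0034], 0.89)]
scene pipette []
top boat_grip [([0.4153, 0.0847, 0.0471], 0.76), ([0.3806, -0.5035, 0.0001], 0.66)]
top boat_stem [([0.4127, 0.0396, 0.0501], 0.91)]
top boat_nose [([0.4029, -0.0735, 0.0115], 0.94)]
top boat [([0.4079, -0.0019, -0.0018], 0.57)]
top vial [([0.4064, -0.0035, 0.019], 0.75)]
top shield_box []
top slot_plate [([0.5666, -0.3475, 0.1285], 0.6), ([0.4153, 0.0403, -0.0002], 0.54)]
top spill_tray [([0.4169, 0.041, -0.0019], 0.96)]
top bench_timer [([0.4563, -0.1874, 0.0045], 0.94)]
top pipette [([0.383, -0.5066, -0.0018], 0.72)]
1.1
```

View pics/scene0.png

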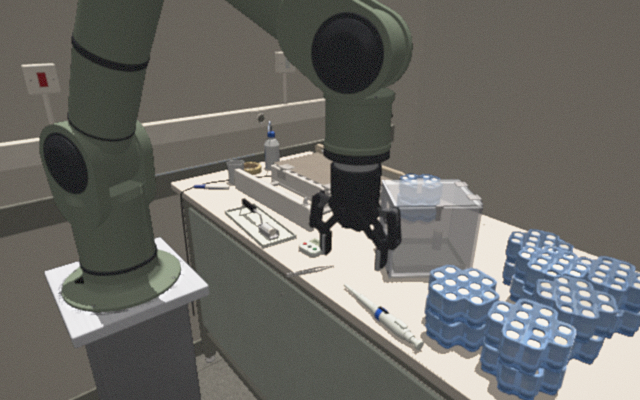

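View pics/top0.png

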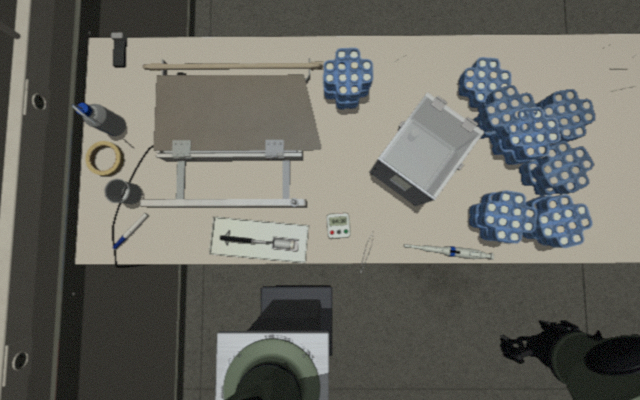

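```bash
cat > h.py <<'E'
import numpy as np, json
from scipy.spatial.transform import Rotation as Ro
from rig import env
def pose():
    o=env.get_obs(); return np.array(o['eef_pos']),Ro.from_euler('xyz',o['eef_rot'])
def tool(yaw,dep,flip=False):
    # tool x pointing at azimuth yaw, depressed dep below horizontal; y horizontal (jaw)
    a=np.array([np.cos(yaw)*np.cos(dep),np.sin(yaw)*np.cos(dep),-np.sin(dep)])
    y=np.array([-np.sin(yaw),np.cos(yaw),0]); 
    if flip:y=-y
    return Ro.from_matrix(np.c_[a,y,np.cross(a,y)])
def delta(p0,R0,p,R):
    return np.r_[R0.inv().apply(p-p0)*1000,(R0.inv()*R).as_rotvec()]
def proj(c,X):
    k=env.get_calibration(c); x=np.array(k['R'])@np.array(X)+np.array(k['t']); return k['fx']*x[0]/x[2]+k['cx'],k['fy']*x[1]/x[2]+k['cy']
def unproj(c,u,v,z):
    k=env.get_calibration(c);R=np.array(k['R']);t=np.array(k['t'])
    d=R.T@np.array([(u-k['cx'])/k['fx'],(v-k['cy'])/k['fy'],1]);C=-R.T@t
    return C+d*(z-C[2])/d[2]
E
python3 - <<'E'
from h import *
import cv2
p,R=pose(); print(R.as_matrix().round(3))
for c in('scene','top'):
    k=env.get_calibration(c); print(c,-np.array(k['R']).T@np.array(k['t']),k['fx'])
im=cv2.imread('pics/top0.png')
a=cv2.resize(im[85:215,360:490],None,fx=4.5,fy=4.5,interpolation=cv2.INTER_CUBIC)
cv2.imwrite('pics/c1.png',a)
b=cv2.resize(im[205:275,200:320],None,fx=6,fy=6,interpolation=cv2.INTER_CUBIC)
cv2.imwrite('pics/c2.png',b)
# predicted box corners
s=np.array([.566,-.348]);
for yaw in(-38,-40,-42):
    d=np.array([np.cos(np.radians(yaw)),np.sin(np.radians(yaw))]);n=np.array([-d[1],d[0]])
    print(yaw,[np.round(proj('top',[*(s-3e-3*d+q*n),.2]),1) for q in(-.085,-.026,.026,.085)])
E
```

```text
[[-0.     0.344 -0.939]
 [ 0.    -0.939 -0.344]
 [-1.    -0.     0.   ]]
scene [-0.19879385 -1.00850183  0.59877903] 427.68324383355264
top [ 0.42869591 -0.16006618  1.09070016] 370.9960820776785
-38 [array([433. , 199.6]), array([413.2, 184.7]), array([396. , 171.7]), array([376.5, 157.1])]
-40 [array([432.2, 200.6]), array([413., 185.]), array([396.2, 171.4]), array([377.2, 156.1])]
-42 [array([431.4, 201.5]), array([412.7, 185.3]), array([396.4, 171.1]), array([378. , 155.2])]
```

View pics/c1.png

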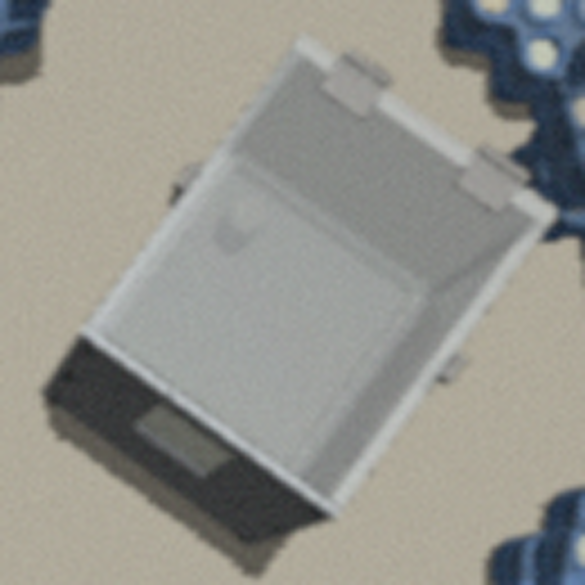

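View pics/c2.png

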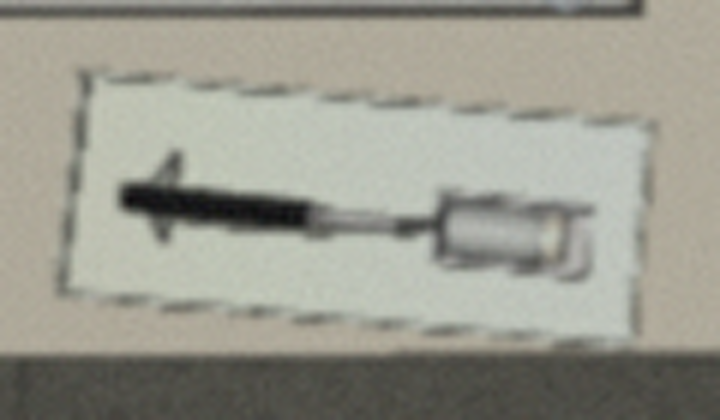

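```bash
python3 - <<'E'
from h import *
f=lambda x,y:((x+.5)/4.5-.5+360,(y+.5)/4.5-.5+85)
P=[unproj('top',*f(*q),.2)[:2] for q in[(82,338),(333,515),(555,212),(300,40)]]
print(np.round(P,4))
for a,b in((0,1),(1,2),(3,2),(0,3)):
    d=P[b]-P[a];print(np.linalg.norm(d),np.degrees(np.arctan2(d[1],d[0])))
print((P[0]+P[1])/2)
# slot bottom corners, outer face z .085?: visible slot window
for q in[(160,402),(240,457),(212,478),(132,424)]:
    for z in(.085,.175): print(q,z,np.round(unproj('top',*f(*q),z),4))
g=lambda x,y:((x+.5)/6-.5+200,(y+.5)/6-.5+205)
T=[unproj('top',*g(*q),.014)[:2] for q in[(83,70),(652,120),(632,342),(62,292)]]
print('tray',np.round(np.mean(T,0),4))
for a,b in((0,1),(3,2)):
    d=T[b]-T[a];print(np.linalg.norm(d),np.degrees(np.arctan2(d[1],d[0])))
h1=unproj('top',*g(122,194),.058+.0)[:2];h2=unproj('top',*g(312,214),.058)[:2]
print('handle ends',h1,h2,np.linalg.norm(h1-h2),np.degrees(np.arctan2(*(h2-h1)[::-1])))
E
```

```text
[[ 0.6094 -0.2823]
 [ 0.5127 -0.4147]
 [ 0.6777 -0.5403]
 [ 0.7751 -0.4048]]
0.16399216576557551 -126.14024720082806
0.20737114999444978 -37.290261757046075
0.16690271726186653 -125.73007656303422
0.20613838690070566 -36.48927000349441
[ 0.56103032 -0.34847445]
(160, 402) 0.085 [ 0.593  -0.3448  0.085 ]
(160, 402) 0.175 [ 0.5783 -0.3282  0.175 ]
(240, 457) 0.085 [ 0.5591 -0.3924  0.085 ]
(240, 457) 0.175 [ 0.5474 -0.3716  0.175 ]
(212, 478) 0.085 [ 0.5463 -0.3752  0.085 ]
(212, 478) 0.175 [ 0.5358 -0.3559  0.175 ]
(132, 424) 0.085 [ 0.5795 -0.3275  0.085 ]
(132, 424) 0.175 [ 0.566  -0.3125  0.175 ]
tray [0.4169 0.0391]
0.27716642741817127 -95.21048554118774
0.2750211845575581 -95.11043371300508
handle ends [0.42294166 0.13971   ] [0.41346451 0.0515519 ] 0.0886660381771028 -96.13583355755517
```

```bash
python3 - <<'E'
from h import *
p,R=pose()
az=np.radians(-25)
Rt=tool(az-np.pi/2+.0,np.radians(75))
print(delta(p,R,np.array([.42,-.2,.32]),Rt).round(3), env.get_obs()['q'])
E
```

```text
[-8.86940e+01 -2.92821e+02 -3.25701e+02 -7.79000e-01 -2.48000e-01
  1.03000e-01] [ 1.14979063  0.52138291 -0.03632214  1.59953981  0.02120706  1.02112104
 -0.11279606]
```

move_arm(deltas=[-30,-30,-35,-0.1,-0.03,0.01,-60,-80,-85,-0.2,-0.06,0.02,-80,-130,-140,-0.32,-0.1,0.04,-88,-180,-195,-0.45,-0.14,0.06,-88,-225,-245,-0.57,-0.18,0.08,-88,-265,-290,-0.68,-0.22,0.09,-88,-290,-320,-0.76,-0.25,0.1,-88,-293,-326,-0.78,-0.25,0.1], claw=45, squeeze=60)

```text
time_s: 2.1
eef_pos: [0.4218, -0.1964, 0.3195]
eef_rot: [-0.011, 1.309, -2.011]
force: [0.5, -0.2, 0.4]
opening: 0.0451
```

```bash
cat > log.py <<'E'
from h import *
o=env.get_obs()
json.dump([list(map(float,o['q'])),list(map(float,o['eef_pos'])),list(map(float,o['eef_rot']))],open('log.jsonl','a'));open('log.jsonl','a').write('\n')
print(o['time_s'],np.round(o['q'],3),np.round(o['eef_pos'],4),np.round(o['eef_rot'],3),o['opening'],np.round(o['force'],1))
E
echo '[[1.14979063,0.52138291,-0.03632214,1.59953981,0.02120706,1.02112104,-0.11279606],[0.21463303,-0.58663528,0.23073546],[-1.49962315,1.56966976,1.99276866]]' > log.jsonl
python3 log.py
```

```text
2.1 [ 0.452  0.211 -0.38   1.869  0.348  1.194 -0.501] [ 0.4218 -0.1964  0.3195] [-0.011  1.309 -2.011] 0.045143082170308005 [ 0.5 -0.2  0.4]
```

```bash
cat > fk.py <<'E'
import numpy as np, json
from scipy.spatial.transform import Rotation as Ro
def rotz(a):return Ro.from_euler('z',a)
def roty(a):return Ro.from_euler('y',a)
# final tool: x tool = local z ; 
C=Ro.from_matrix(np.array([[0,0,-1.],[0,1,0],[1,0,0]]))
def fkrot(q,s):
    return rotz(s[0]*q[0])*roty(s[1]*q[1])*rotz(s[2]*q[2])*roty(s[3]*q[3])*rotz(s[4]*q[4])*roty(s[5]*q[5])*rotz(s[6]*q[6])
E
python3 - <<'E'
from fk import *
import itertools
D=[json.loads(l) for l in open('log.jsonl') if l.strip()]
out=[]
for s in itertools.product([1,-1],repeat=7):
    if s[1]<0: continue
    E=[fkrot(q,s).inv()*Ro.from_euler('xyz',r) for q,p,r in D]
    e=(E[0].inv()*E[1]).magnitude()
    out.append((e,s,E[0].as_matrix().round(2).tolist()))
out.sort(key=lambda x:x[0])
for o in out[:5]:print(o)
E
```

```text
(0.0010604750067629686, (-1, 1, -1, 1, -1, 1, -1), [[0.0, -1.0, -0.0], [-0.0, 0.0, -1.0], [1.0, 0.0, -0.0]])
(0.26929132973606373, (-1, 1, 1, 1, -1, 1, 1), [[-0.0, -0.99, 0.16], [0.04, -0.16, -0.99], [1.0, 0.0, 0.04]])
(0.2740407387074811, (-1, 1, 1, 1, -1, -1, -1), [[0.89, 0.45, -0.1], [-0.06, -0.1, -0.99], [-0.45, 0.89, -0.06]])
(0.355461348327977, (-1, 1, 1, -1, 1, 1, -1), [[-0.05, 0.99, -0.16], [0.04, -0.16, -0.99], [-1.0, -0.06, -0.03]])
(0.36011479627352805, (-1, 1, -1, 1, 1, -1, 1), [[0.89, 0.46, 0.04], [0.06, -0.04, -1.0], [-0.45, 0.89, -0.06]])
```

```bash
cat >> fk.py <<'E'
S=(-1,1,-1,1,-1,1,-1)
CT=Ro.from_matrix(np.array([[0,-1.,0],[0,0,-1],[1,0,0]]))
def basis(q):
    # returns list of (3,) columns for params: d1,L1z,a(elbow x),b(post-elbow x),L2,w(wrist x after q6),L3
    R=rotz(S[0]*q[0]); cols=[np.array([0,0,1.])]
    R=R*roty(q[1])*rotz(-q[2]); cols+= [R.apply([0,0,1]),R.apply([1,0,0])]
    R=R*roty(q[3]); cols+=[R.apply([1,0,0])]
    cols+=[R.apply([0,0,1])]
    R=R*rotz(-q[4])*roty(q[5]); cols+=[R.apply([1,0,0]),R.apply([0,0,1])]
    return np.array(cols).T, R*rotz(-q[6])*CT
def fit(lam=1e-3):
    D=[json.loads(l) for l in open('log.jsonl') if l.strip()]
    A=np.vstack([basis(q)[0] for q,p,r in D]);b=np.hstack([p for q,p,r in D])
    x0=np.array([.36,.42,0,0,.4,0,.3])
    W=lam*np.eye(7)
    x=x0+np.linalg.lstsq(np.vstack([A,W]),np.r_[b-A@x0,np.zeros(7)],rcond=None)[0]
    return x,A@x-b,np.linalg.cond(A)
def fk(q,x):
    B,R=basis(q);return B@x,R
E
python3 - <<'E'
from fk import *
for lam in(1e-1,1e-2,1e-3,1e-4):
    x,r,c=fit(lam);print(lam,x.round(4),abs(r).max(),c)
E
```

```text
0.1 [ 0.3434  0.4918 -0.0174 -0.1609  0.4075  0.038   0.4746] 0.051608697462136754 252.7929960180842
0.01 [-1.7486  0.3735 -0.2362 -1.7488  0.307   0.5348 -0.2075] 0.02313575870717091 252.7929960180842
0.001 [-3.4685  0.3012 -0.4039 -3.0049  0.2244  0.9399 -0.7927] 0.00041533054567541305 252.7929960180842
0.0001 [-3.4997  0.2999 -0.407  -3.0277  0.223   0.9472 -0.8033] 4.186606574058116e-06 252.7929960180842
```

```bash
python3 - <<'E'
from h import *
p,R=pose()
print(delta(p,R,np.array([.43,.06,.33]),tool(np.radians(-100),np.radians(58))).round(3))
E
```

```text
[-7.11250e+01 -9.93860e+01 -2.25777e+02 -2.34000e-01 -2.95000e-01
  1.05000e-01]
```

move_arm(deltas=[-14,-20,-45,-0.05,-0.06,0.02,-28,-40,-90,-0.1,-0.12,0.04,-43,-60,-135,-0.14,-0.18,0.06,-57,-80,-180,-0.19,-0.24,0.08,-71,-99,-226,-0.23,-0.3,0.1])

```text
time_s: 2.72
eef_pos: [0.4305, 0.0575, 0.3299]
eef_rot: [-0.005, 1.006, -1.761]
force: [1.2, -0.2, -0.1]
opening: 0.0448
```

```bash
python3 log.py; python3 - <<'E'
from fk import *
for lam in(1e-2,1e-3,1e-4):
    x,r,c=fit(lam);print(lam,x.round(4),abs(r).max(),c)
E
```

```text
2.725 [-0.102  0.348 -0.607  1.799  0.526  1.55  -1.058] [0.4305 0.0575 0.3299] [-0.005  1.006 -1.761] 0.0448480615444641 [ 1.2 -0.2 -0.1]
0.01 [ 0.0439  0.4744 -0.0144 -0.3244  0.2912  0.0202  0.3576] 0.047929096421246487 43.53162822492975
0.001 [ 0.0389  0.474  -0.0142 -0.328   0.2889  0.0203  0.3564] 0.04778980920675441 43.53162822492975
0.0001 [ 0.0389  0.474  -0.0142 -0.3281  0.2888  0.0203  0.3564] 0.04778839391073303 43.53162822492975
```

```bash
python3 - <<'E'
from h import *
p,R=pose()
yaw,dep=np.radians(-96),np.radians(42)
Rt=tool(yaw,dep);a=Rt.as_matrix()[:,0]
g=np.array([.4185,.1008,.048])
print(g+a*.019, g-a*.1)
print(delta(p,R,g-a*.1,Rt).round(3))
E
```

```text
[0.41702408 0.0867576  0.03528652] [0.42626798 0.17470738 0.11491306]
[ 1.20370e+02 -2.52680e+01 -2.11757e+02 -6.10000e-02 -2.73000e-01
  5.50000e-02]
```

move_arm(deltas=[20,-4,-45,-0.01,-0.04,0.01,40,-8,-90,-0.02,-0.09,0.02,60,-13,-130,-0.03,-0.14,0.03,80,-17,-165,-0.04,-0.19,0.04,100,-21,-190,-0.05,-0.23,0.05,120,-25,-212,-0.06,-0.27,0.055])

```text
time_s: 3.48
eef_pos: [0.4264, 0.1746, 0.1136]
eef_rot: [-0.001, 0.736, -1.677]
force: [-0.1, 0.4, 0.6]
opening: 0.0454
```

```bash
python3 log.py; python3 - <<'E'
from h import *
import cv2
for c in('scene','top'):
    im=env.get_image(c); cv2.imwrite(f'pics/{c}1.png',im[:,:,::-1])
    if c=='top': cv2.imwrite('pics/top1c.png',cv2.resize(im[180:290,180:330,::-1],None,fx=5,fy=5,interpolation=cv2.INTER_CUBIC))
    for t in ['slot_plate','boat_grip','boat_nose']:
        r=env.pinpoint(t,c); print(c,t,[(x['at'],x['conf']) for x in r[:2]])
E
```

```text
3.475 [-0.484  0.863 -0.536  1.738  0.712  1.551 -1.497] [0.4264 0.1746 0.1136] [-1.000e-03  7.360e-01 -1.677e+00] 0.04541931886081101 [-0.1  0.4  0.6]
scene slot_plate [([0.5664, -0.3504, 0.1246], 0.92)]
scene boat_grip [([0.4186, 0.0842, 0.0508], 0.73)]
scene boat_nose [([0.3992, -0.0768, 0.013], 0.55)]
top slot_plate [([0.5644, -0.3506, 0.1293], 0.88)]
top boat_grip [([0.4179, 0.0876, 0.0493], 0.76)]
top boat_nose [([0.4023, -0.0721, 0.0086], 0.95)]
```

View pics/scene1.png

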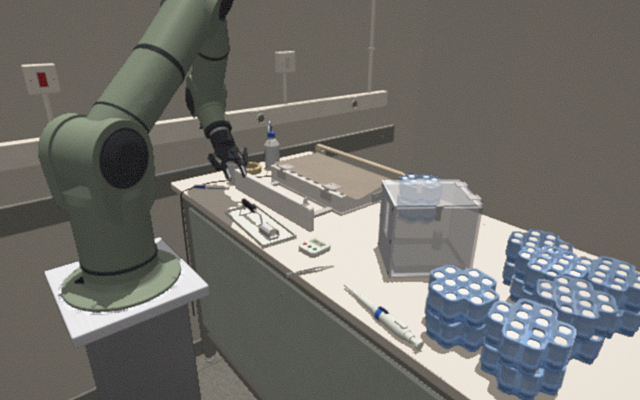

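View pics/top1c.png

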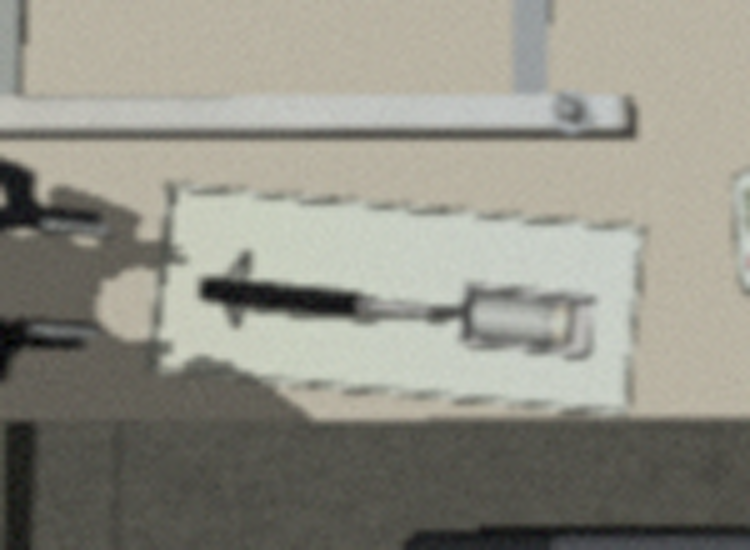

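```bash
python3 - <<'E'
from h import *
g=lambda x,y:((x+.5)/5-.5+180,(y+.5)/5-.5+180)
for q in[(300,127),(630,127),(20,128)]:print(unproj('top',*g(*q),.082).round(4))
p,R=pose(); print(p)
yaw,dep=np.radians(-96),np.radians(42)
Rt=tool(yaw,dep);a=Rt.as_matrix()[:,0]
gr=np.array([.4183,.1008,.048])
print(delta(p,R,gr+a*.017,Rt).round(3))
h1=unproj('top',*g(203,287),.058)[:2];h2=unproj('top',*g(360,304),.058)[:2]
print('handle ends',h1,h2,np.linalg.norm(h1-h2),np.degrees(np.arctan2(*(h2-h1)[::-1])))
E
```

```text
[0.5096 0.0809 0.082 ]
[ 0.5089 -0.0995  0.082 ]
[0.5097 0.2344 0.082 ]
[0.42706434 0.17416324 0.11630208]
[ 1.17611e+02 -1.03700e+00 -5.97000e-01 -2.00000e-03 -6.00000e-03
  0.00000e+00]
handle ends [0.42270902 0.13891649] [0.41305128 0.05149914] 0.08794921738724279 -96.30439056359513
```

move_arm(deltas=[40,0,0,0,0,0,75,0,0,0,0,0,100,0,0,0,0,0,117,0,0,0,0,0,117,0,0,0,0,0])

```text
time_s: 4.5
eef_pos: [0.4174, 0.0878, 0.0365]
eef_rot: [-0.0, 0.737, -1.677]
force: [0.2, 0.1, -0.2]
opening: 0.0453
```

```bash
python3 log.py; python3 - <<'E'
from h import *
import cv2
im=env.get_image('top'); cv2.imwrite('pics/top2c.png',cv2.resize(im[180:290,180:330,::-1],None,fx=5,fy=5,interpolation=cv2.INTER_CUBIC))
im=env.get_image('scene'); cv2.imwrite('pics/sc2c.png',cv2.resize(im[150:270,190:320,::-1],None,fx=5,fy=5,interpolation=cv2.INTER_CUBIC))
E
```

```text
4.5 [-0.401  0.934 -0.483  1.901  0.836  1.356 -1.576] [0.4174 0.0878 0.0365] [-0.     0.737 -1.677] 0.0453460077498057 [ 0.2  0.1 -0.2]
```

View pics/top2c.png

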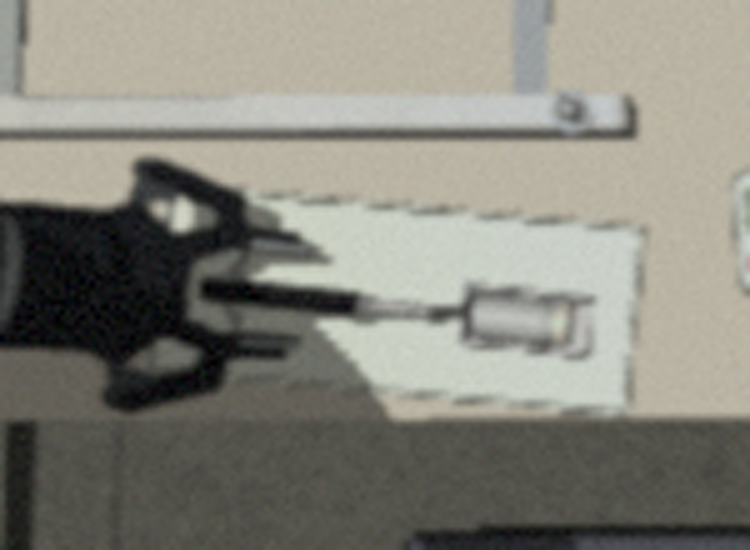

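View pics/sc2c.png

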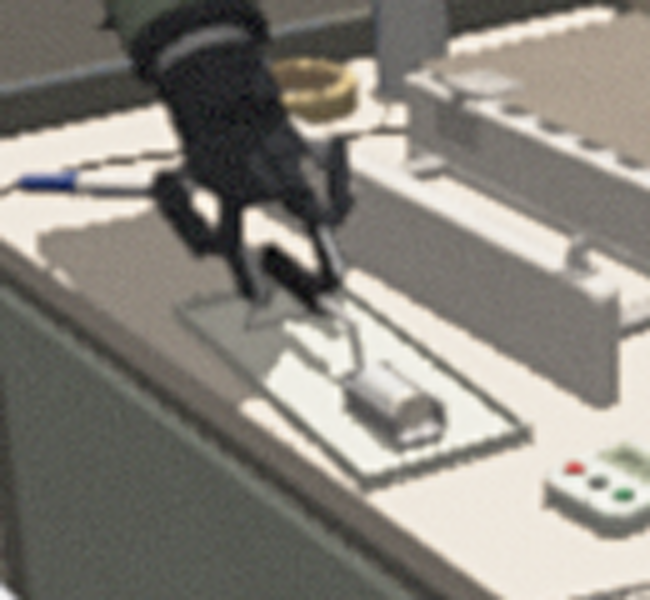

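move_arm(deltas=[0,0,0,0,0,0,0,0,0,0,0,0,0,0,0,0,0,0,0,0,0,0,0,0,0,0,0,0,0,0], claw=5, squeeze=100)

```text
time_s: 5.22
eef_pos: [0.4175, 0.089, 0.0366]
eef_rot: [0.0, 0.738, -1.675]
force: [0.4, 3.7, 6.1]
opening: 0.0128
```

```bash
python3 log.py
```

```text
5.225 [-0.403  0.933 -0.483  1.9    0.835  1.356 -1.576] [0.4175 0.089  0.0366] [ 0.     0.738 -1.675] 0.012766139424612058 [0.4 3.7 6.1]
```

move_arm(deltas=[-3.3,0,3.7,0,0,0,-12,0,13.4,0,0,0,-26,0,29,0,0,0,-42,0,46.8,0,0,0,-58,0,64.5,0,0,0,-72,0,80,0,0,0,-82,0,91,0,0,0,-87,0,96.6,0,0,0])

```text
time_s: 6.22
eef_pos: [0.4174, 0.0879, 0.1671]
eef_rot: [0.001, 0.738, -1.675]
force: [-0.3, 0.7, -2.6]
opening: 0.013
```

```bash
python3 log.py;python3 - <<'E'
from h import *
import cv2
im=env.get_image('top'); cv2.imwrite('pics/top3c.png',cv2.resize(im[180:290,180:330,::-1],None,fx=5,fy=5,interpolation=cv2.INTER_CUBIC))
im=env.get_image('scene'); cv2.imwrite('pics/sc3c.png',cv2.resize(im[150:270,190:320,::-1],None,fx=5,fy=5,interpolation=cv2.INTER_CUBIC))
for c in('scene','top'):
    for t in ['boat','boat_stem','boat_nose','vial']:
        r=env.pinpoint(t,c); print(c,t,[(x['at'],x['conf']) for x in r[:2]])
from fk import *
D=[json.loads(l) for l in open('log.jsonl') if l.strip()]
for lam in(1e-2,1e-3,1e-4):
    x,r,c=fit(lam);print(lam,x.round(4),abs(r).max(),c)
E
```

```text
6.225 [-0.362  0.703 -0.54   1.899  0.722  1.51  -1.422] [0.4174 0.0879 0.1671] [ 1.000e-03  7.380e-01 -1.675e+00] 0.012975500623376398 [-0.3  0.7 -2.6]
scene boat [([0.4045, -0.0036, 0.1375], 0.73)]
scene boat_stem []
scene boat_nose [([0.4017, -0.077, 0.1444], 0.79), ([0.6436, -0.4118, -0.0022], 0.4)]
scene vial [([0.5662, -0.3532, 0.1278], 0.69), ([0.4075, -0.0083, 0.1494], 0.63)]
top boat [([0.4069, -0.006, 0.1311], 0.69)]
top boat_stem [([0.4148, 0.0342, 0.1807], 0.96)]
top boat_nose [([0.404, -0.075, 0.1446], 0.6)]
top vial [([0.4073, -0.0065, 0.15], 0.62)]
0.01 [ 0.3226  0.5015 -0.0426 -0.0983  0.4282 -0.0029  0.412 ] 0.056566110216305476 36.17039143290349
0.001 [ 0.3225  0.5015 -0.0428 -0.0984  0.4284 -0.0028  0.412 ] 0.0565680273209504 36.17039143290349
0.0001 [ 0.3225  0.5015 -0.0428 -0.0984  0.4284 -0.0028  0.412 ] 0.056568046528389926 36.17039143290349
```

View pics/sc3c.png

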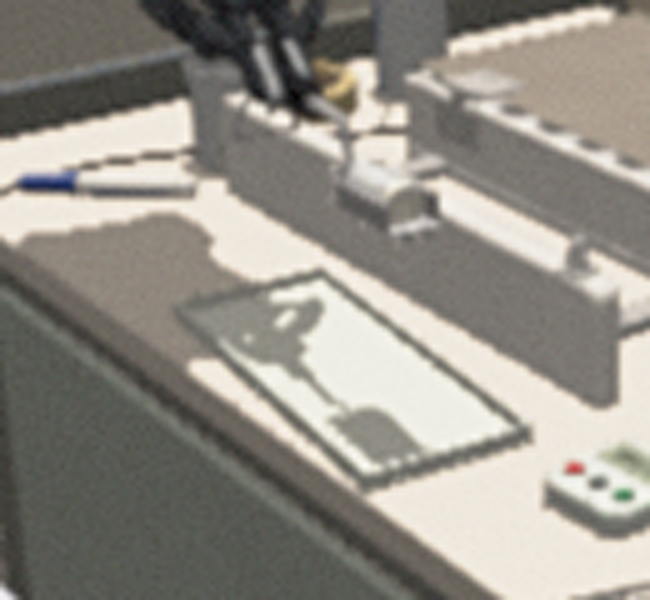

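View pics/top3c.png

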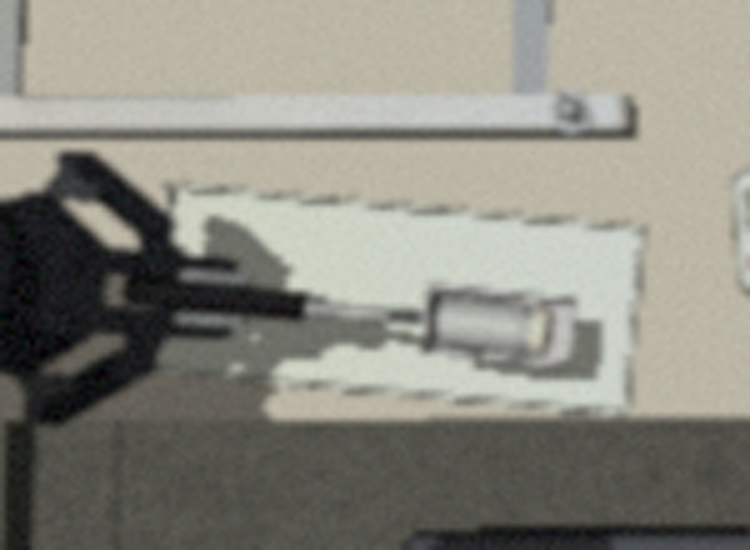

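```bash
cat > fk2.py <<'E'
from fk import *
from scipy.optimize import least_squares
# full offset vectors after each joint (redundant ones regularised)
def cols(q):
    R=Ro.identity();out=[np.eye(3)]
    for i,ax in enumerate('zyzyzyz'):
        R=R*Ro.from_euler(ax,S[i]*q[i]); out.append(R.as_matrix())
    return np.hstack(out),R*CT     # 3x24
X0=np.zeros(24)
X0[2]=.33;X0[3*3+2]=.45;X0[5*3+2]=.42;X0[7*3+2]=.3
def fit2(lam=1e-2):
    D=[json.loads(l) for l in open('log.jsonl') if l.strip()]
    A=np.vstack([cols(q)[0] for q,p,r in D]);b=np.hstack([p for q,p,r in D])
    x=X0+np.linalg.lstsq(np.vstack([A,lam*np.eye(24)]),np.r_[b-A@X0,np.zeros(24)],rcond=None)[0]
    return x,A@x-b
def fkx(q,x):
    B,R=cols(q);return B@x,R
E
python3 - <<'E'
from fk2 import *
for lam in(.1,3e-2,1e-2):
    x,r=fit2(lam);print(lam,'\n',x.reshape(8,3).round(3),abs(r).max())
E
```

```text
0.1 
 [[-0.004 -0.003  0.327]
 [-0.    -0.017 -0.003]
 [ 0.006 -0.017  0.031]
 [ 0.001 -0.011  0.481]
 [-0.008 -0.011  0.   ]
 [ 0.007 -0.003  0.42 ]
 [ 0.005 -0.003  0.008]
 [-0.006  0.007  0.308]] 0.0009013843243108888
0.03 
 [[-0.001  0.001  0.327]
 [ 0.001 -0.014 -0.003]
 [ 0.003 -0.014  0.037]
 [-0.    -0.015  0.487]
 [-0.004 -0.015  0.001]
 [ 0.004 -0.001  0.421]
 [-0.    -0.001  0.013]
 [-0.     0.002  0.313]] 0.00025472997853898116
0.01 
 [[-0.     0.001  0.326]
 [-0.    -0.012 -0.004]
 [ 0.001 -0.012  0.039]
 [-0.001 -0.017  0.489]
 [-0.002 -0.017  0.001]
 [ 0.003 -0.     0.421]
 [-0.001 -0.     0.014]
 [ 0.    -0.001  0.314]] 4.9765643418353545e-05
```

move_arm(deltas=[3,0,-3.3,0,0,0,12,0,-13.4,0,0,0,27,0,-30,0,0,0,44,0,-48.9,0,0,0,61,0,-67.7,0,0,0,75,0,-83.2,0,0,0,83,0,-92.2,0,0,0,86.5,0,-96,0,0,0])

```text
time_s: 7.72
eef_pos: [0.4171, 0.0883, 0.0365]
eef_rot: [-0.001, 0.737, -1.676]
force: [-3.5, 10.2, 33.8]
opening: 0.0129
```

```bash
python3 log.py
```

```text
7.725 [-0.402  0.934 -0.483  1.901  0.835  1.357 -1.576] [0.4171 0.0883 0.0365] [-1.000e-03  7.370e-01 -1.676e+00] 0.0128661825545042 [-3.5 10.2 33.8]
```

move_arm(deltas=[-0.6,0,0.7,0,0,0,-0.6,0,0.7,0,0,0,-0.6,0,0.7,0,0,0,-20,0,0.7,0,0,0,-50,0,0.7,0,0,0,-70,0,0.7,0,0,0], claw=45)

```text
time_s: 8.48
eef_pos: [0.4229, 0.1414, 0.0861]
eef_rot: [0.001, 0.739, -1.675]
force: [-0.1, -0.6, 0.3]
opening: 0.0447
```

```bash
python3 log.py;python3 - <<'E'
from h import *
import cv2
im=env.get_image('top'); cv2.imwrite('pics/top4c.png',cv2.resize(im[180:290,180:330,::-1],None,fx=5,fy=5,interpolation=cv2.INTER_CUBIC))
E
```

```text
8.475 [-0.451  0.88  -0.52   1.809  0.752  1.473 -1.523] [0.4229 0.1414 0.0861] [ 1.000e-03  7.390e-01 -1.675e+00] 0.044722775714603105 [-0.1 -0.6  0.3]
```

View pics/top4c.png

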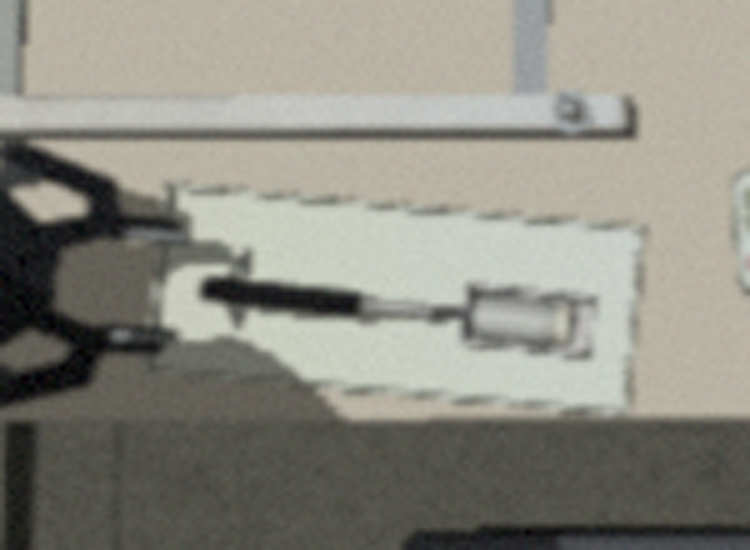

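```bash
cat > ik.py <<'E'
from fk2 import *
from h import tool,delta,pose,env
LO=np.array([-2.91,-.3,-1.5,.17,-1.26,.16,-2.52]);HI=np.array([2.91,2.13,1.42,2.43,4.41,1.93,2.52])
x,_=fit2(.03)
def ik(p,R,q0):
    def f(q):
        pp,RR=fkx(q,x)
        return np.r_[(pp-p)*10,(R.inv()*RR).as_rotvec()*3,(q-q0)*.003]
    s=least_squares(f,np.clip(q0,LO+1e-3,HI-1e-3),bounds=(LO,HI))
    pp,RR=fkx(s.x,x)
    return s.x,np.linalg.norm(pp-p),(R.inv()*RR).magnitude()
E
cat > plan.py <<'E'
from ik import *
r=np.radians
S0=np.array([.5645,-.350]);ysl=r(-36.4);d=np.array([np.cos(ysl),np.sin(ysl)])
DEL=r(65)
T=np.array([-.113,.045])+.017*np.array([np.cos(DEL),-np.sin(DEL)])  # TCP in boat frame
def boatpose(oh,oz,th,yaw=ysl,lat=0):
    """origin h ahead of slot centre, height oz, nose-down th"""
    hh=T[0]*np.cos(th)+T[1]*np.sin(th);v=-T[0]*np.sin(th)+T[1]*np.cos(th)
    n=np.array([-d[1],d[0]])
    xy=S0+d*(oh+hh)+n*lat
    return np.r_[xy,oz+v],tool(yaw,DEL+th)
E
python3 - <<'E'
from plan import *
q=np.array(env.get_obs()['q'])
def show(n,p,R):
    global q
    qq,e1,e2=ik(p,R,q);q=qq
    print(n,p.round(3),qq.round(2),'err',round(e1*1000,1),round(e2,3),'marg',np.minimum(qq-LO,HI-qq).min().round(2))
yaw=r(-96.2);Rg=tool(yaw,DEL);a=Rg.as_matrix()[:,0];g=np.array([.4196,.1092,.048])
show('pre',g-a*.08,Rg);show('grasp',g+a*.017,Rg);L=g+a*.017+[0,0,.13];show('lift',L,Rg)
p2,R2=boatpose(-.10,.105,r(10))
for t in(.25,.5,.75):
    show('mid',L+(p2-L)*t,tool(yaw+(ysl-yaw)*t,DEL+r(10)*t))
show('pres',p2,R2)
for h in(-.06,-.02,.015):show('ins',*boatpose(h,.105,r(10)))
for th in(20,30,38):show('tip',*boatpose(.015,.105-.026*(th-10)/28,r(th)))
E
```

```text
pre [0.423 0.143 0.121] [-0.21  0.64 -0.65  1.96  0.7   1.16 -1.39] err 0.0 0.0 marg 0.47
grasp [0.419 0.102 0.033] [-0.2   0.77 -0.58  2.05  0.86  0.99 -1.5 ] err 0.0 0.0 marg 0.38
lift [0.419 0.102 0.163] [-0.11  0.54 -0.68  2.    0.66  1.18 -1.29] err 0.0 0.0 marg 0.43
mid [0.415 0.019 0.16 ] [ 0.07  0.43 -0.7   2.18  0.78  0.98 -1.01] err 0.0 0.0 marg 0.25
mid [ 0.412 -0.065  0.158] [ 0.31  0.35 -0.68  2.29  0.89  0.76 -0.64] err 0.0 0.0 marg 0.14
mid [ 0.408 -0.148  0.155] [ 0.6   0.32 -0.67  2.32  0.92  0.56 -0.14] err 0.0 0.0 marg 0.11
pres [ 0.404 -0.232  0.153] [ 0.98  0.39 -0.78  2.25  0.84  0.5   0.48] err 0.0 0.0 marg 0.18
ins [ 0.436 -0.256  0.153] [ 0.98  0.45 -0.78  2.16  0.83  0.55  0.53] err 0.0 0.0 marg 0.27
ins [ 0.469 -0.279  0.153] [ 0.98  0.51 -0.77  2.06  0.82  0.59  0.58] err 0.0 0.0 marg 0.37
ins [ 0.497 -0.3    0.153] [ 0.97  0.56 -0.76  1.98  0.82  0.64  0.63] err 0.0 0.0 marg 0.45
tip [ 0.505 -0.306  0.16 ] [ 1.01  0.65 -0.83  1.79  0.65  0.9   0.82] err 0.0 0.0 marg 0.64
tip [ 0.515 -0.313  0.165] [ 0.98  0.75 -0.84  1.6   0.55  1.14  0.93] err 0.0 0.0 marg 0.66
tip [ 0.524 -0.32   0.167] [ 0.94  0.83 -0.82  1.44  0.5   1.34  0.99] err 0.0 0.0 marg 0.59
```

```bash
python3 - <<'E'
from plan import *
ps=[];
for _ in range(1):
    p,R=pose()
# commanded estimate
R0=tool(r(-96),r(42));a0=R0.as_matrix()[:,0]
p0=np.array([.4185,.1008,.048])+a0*.017+R0.apply([-.0705,0,.0007])
print(p,p0,R0.inv().apply(p-p0)*1000)
yaw=r(-96.2);Rg=tool(yaw,DEL);a=Rg.as_matrix()[:,0];g=np.array([.4196,.1092,.048])
print(delta(p0,R0,g-a*.08,Rg).round(3))
E
```

```text
[0.4232954  0.14321897 0.08698258] [0.42260691 0.13987462 0.08431869] [-4.30769308  0.33514203 -0.29404182]
[-2.6434e+01  3.3400e-01  2.4892e+01  3.0000e-03  4.0100e-01 -2.0000e-03]
```

move_arm(deltas=[-13,0,10,0,0.13,0,-24,0,20,0,0.27,0,-26,0,25,0,0.4,0,-26,0,25,0,0.4,0,-26,0,25,0,0.4,0])

```text
time_s: 9.15
eef_pos: [0.423, 0.142, 0.1206]
eef_rot: [-0.001, 1.136, -1.677]
force: [-0.1, -0.1, -0.1]
opening: 0.0448
```

```bash
python3 log.py;python3 - <<'E'
from plan import *
yaw=r(-96.2);Rg=tool(yaw,DEL);a=Rg.as_matrix()[:,0];g=np.array([.4196,.1092,.048])
for _ in range(3):
    p,R=pose(); print(delta(p,R,g+a*.017,Rg).round(3))
E
```

```text
9.15 [-0.199  0.641 -0.662  1.967  0.698  1.156 -1.387] [0.423  0.142  0.1206] [-1.000e-03  1.136e+00 -1.677e+00] 0.044800837433524886 [-0.1 -0.1 -0.1]
[ 9.6702e+01  1.0800e-01 -6.2300e-01  3.0000e-03 -2.0000e-03 -1.0000e-03]
[ 9.6702e+01  1.0800e-01 -6.2300e-01  3.0000e-03 -2.0000e-03 -1.0000e-03]
[ 9.6702e+01  1.0800e-01 -6.2300e-01  3.0000e-03 -2.0000e-03 -1.0000e-03]
```

move_arm(deltas=[30,0,0,0,0,0,62,0,0,0,0,0,86,0,0,0,0,0,97,0,-0.3,0,0,0,97,0,-0.3,0,0,0])

```text
time_s: 9.78
eef_pos: [0.4183, 0.1021, 0.032]
eef_rot: [-0.004, 1.137, -1.678]
force: [0.7, 0.8, 0.1]
opening: 0.0447
```

move_arm(deltas=[0,0,0,0,0,0,0,0,0,0,0,0,0,0,0,0,0,0,0,0,0,0,0,0,0,0,0,0,0,0], claw=5, squeeze=110)

```text
time_s: 10.4
eef_pos: [0.4191, 0.1023, 0.0332]
eef_rot: [0.002, 1.138, -1.673]
force: [-0.9, 2.5, 4.9]
opening: 0.0122
```

```bash
python3 log.py
```

```text
10.4 [-0.194  0.765 -0.579  2.055  0.858  0.987 -1.5  ] [0.4191 0.1023 0.0332] [ 0.002  1.138 -1.673] 0.012204041568575578 [-0.9  2.5  4.9]
```

move_arm(deltas=[-4,0,2,0,0,0,-15,0,7,0,0,0,-33,0,15.4,0,0,0,-54,0,25.2,0,0,0,-75,0,35,0,0,0,-93,0,43.4,0,0,0,-104,0,48.5,0,0,0,-108.7,0,50.7,0,0,0])

```text
time_s: 11.4
eef_pos: [0.4188, 0.1013, 0.1532]
eef_rot: [0.001, 1.138, -1.675]
force: [-0.2, -0.5, -1.4]
opening: 0.012
```

```bash
python3 log.py;python3 - <<'E'
from plan import *
import cv2
im=env.get_image('scene'); cv2.imwrite('pics/sc5c.png',cv2.resize(im[150:270,190:320,::-1],None,fx=5,fy=5,interpolation=cv2.INTER_CUBIC))
env.get_image('top')
for c in('scene','top'):
    for t in ['boat','boat_stem','boat_nose','vial']:
        rr=env.pinpoint(t,c); print(c,t,[(x['at'],x['conf']) for x in rr[:2]])
yaw=r(-96.2);Rg=tool(yaw,DEL);a=Rg.as_matrix()[:,0];g=np.array([.4196,.1092,.048])
p0=g+a*.017+[0,0,.12]
p2,R2=boatpose(-.11,.11,r(9))
print(p0,p2,pose()[0]);D=[]
for t in np.linspace(0,1,17)[1:]:
    s=t*t*(3-2*t)
    D.append(delta(p0,Rg,p0+(p2-p0)*s,tool(yaw+(ysl-yaw)*s,DEL+r(9)*s)))
print(np.array(D).round(3))
E
```

```text
11.4 [-0.115  0.552 -0.674  2.01   0.669  1.16  -1.299] [0.4188 0.1013 0.1532] [ 1.000e-03  1.138e+00 -1.675e+00] 0.012048672023743975 [-0.2 -0.5 -1.4]
scene boat [([0.4074, -0.0052, 0.1288], 0.7)]
scene boat_stem [([0.4134, 0.0322, 0.1702], 0.51)]
scene boat_nose [([0.4015, -0.0745, 0.1323], 0.74)]
scene vial [([0.6443, -0.4117, -0.0026], 0.67), ([0.4071, -0.009, 0.1417], 0.41)]
top boat [([0.4068, -0.0045, 0.1193], 0.75)]
top boat_stem [([0.4139, 0.0341, 0.1693], 0.62)]
top boat_nose [([0.4053, -0.078, 0.1314], 0.83)]
top vial [([0.4064, -0.0063, 0.139], 0.79), ([0.4149, 0.0331, 0.1698], 0.73)]
[0.41882408 0.10205751 0.15259277] [ 0.39556616 -0.22545123  0.15578162] [0.41855673 0.10127178 0.15218992]
[[ 1.52500e+00  1.38000e-01  3.35500e+00 -1.10000e-02  2.00000e-03
   5.00000e-03]
 [ 5.83400e+00  5.26000e-01  1.28350e+01 -4.10000e-02  7.00000e-03
   1.90000e-02]
 [ 1.25300e+01  1.13000e+00  2.75670e+01 -8.80000e-02  1.40000e-02
   4.00000e-02]
 [ 2.12150e+01  1.91400e+00  4.66740e+01 -1.49000e-01  2.40000e-02
   6.70000e-02]
 [ 3.14900e+01  2.84100e+00  6.92810e+01 -2.21000e-01  3
[... 240 characters left out ...]
00e-01  7.70000e-02
   2.02000e-01]
 [ 8.05490e+01  7.26700e+00  1.77214e+02 -5.73000e-01  9.00000e-02
   2.35000e-01]
 [ 9.28140e+01  8.37300e+00  2.04197e+02 -6.62000e-01  1.03000e-01
   2.67000e-01]
 [ 1.04283e+02  9.40800e+00  2.29430e+02 -7.46000e-01  1.14000e-01
   2.95000e-01]
 [ 1.14559e+02  1.03350e+01  2.52038e+02 -8.22000e-01  1.24000e-01
   3.19000e-01]
 [ 1.23243e+02  1.11180e+01  2.71145e+02 -8.86000e-01  1.32000e-01
   3.38000e-01]
 [ 1.29939e+02  1.17230e+01  2.85876e+02 -9.35000e-01  1.38000e-01
   3.53000e-01]
 [ 1.34248e+02  1.21110e+01  2.95357e+02 -9.67000e-01  1.41000e-01
   3.63000e-01]
 [ 1.35773e+02  1.22490e+01  2.98712e+02 -9.79000e-01  1.43000e-01
   3.66000e-01]]
```

View pics/sc5c.png

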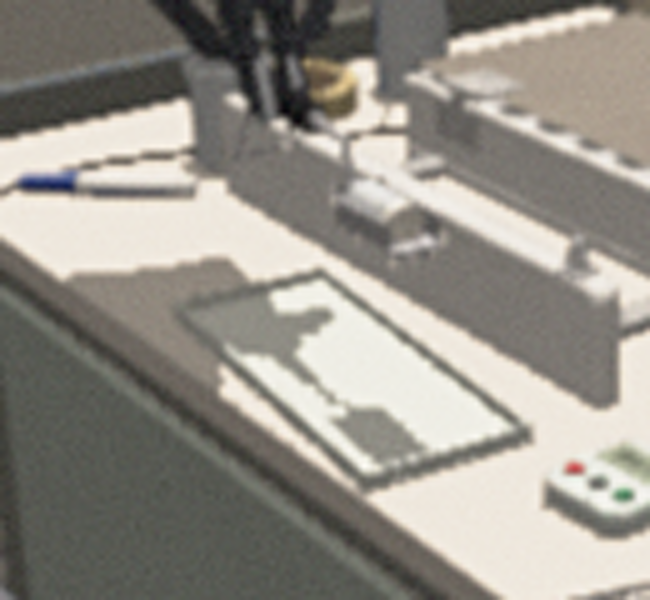

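move_arm(deltas=[1.5,0.1,3.4,-0.011,0.002,0.005,5.8,0.5,12.8,-0.041,0.007,0.019,12.5,1.1,27.6,-0.088,0.014,0.04,21.2,1.9,46.7,-0.149,0.024,0.067,31.5,2.8,69.3,-0.221,0.036,0.098,43,3.9,94.5,-0.303,0.049,0.132,55.2,5,121.5,-0.39,0.063,0.167,67.9,6.1,149.4,-0.481,0.077,0.202])

```text
time_s: 12.9
eef_pos: [0.4068, -0.064, 0.1537]
eef_rot: [0.004, 1.216, -1.146]
force: [1.9, -0.5, -2.5]
opening: 0.0122
```

```bash
python3 log.py;python3 - <<'E'
from plan import *
yaw=r(-96.2);Rg=tool(yaw,DEL);a=Rg.as_matrix()[:,0];g=np.array([.4196,.1092,.048])
p0=g+a*.017+[0,0,.12]
p2,R2=boatpose(-.11,.11,r(9))
D=[]
f=lambda s:(p0+(p2-p0)*s,tool(yaw+(ysl-yaw)*s,DEL+r(9)*s))
c=f(.5);print(c[0])
for t in np.linspace(.5,1,9)[1:]:
    s=t*t*(3-2*t)
    D.append(delta(*c,*f(s)))
np.set_printoptions(suppress=True)
print(np.array(D).round(3))
E
```

```text
12.9 [ 0.314  0.35  -0.698  2.314  0.913  0.759 -0.675] [ 0.4068 -0.064   0.1537] [ 0.004  1.216 -1.146] 0.012231164657253263 [ 1.9 -0.5 -2.5]
[ 0.40719512 -0.06169686  0.15418719]
[[  9.211 -14.263  25.484  -0.091   0.015   0.033]
 [ 18.132 -28.078  50.168  -0.18    0.029   0.065]
 [ 26.475 -40.997  73.251  -0.264   0.042   0.092]
 [ 33.949 -52.572  93.932  -0.339   0.053   0.117]
 [ 40.267 -62.355 111.411  -0.403   0.063   0.136]
 [ 45.137 -69.897 124.887  -0.453   0.07    0.151]
 [ 48.272 -74.751 133.559  -0.484   0.075   0.16 ]
 [ 49.381 -76.469 136.628  -0.496   0.077   0.163]]
```

move_arm(deltas=[9.2,-14.3,25.5,-0.091,0.015,0.033,18.1,-28.1,50.2,-0.18,0.029,0.065,26.5,-41,73.2,-0.264,0.042,0.092,33.9,-52.6,93.9,-0.339,0.053,0.117,40.3,-62.4,111.4,-0.403,0.063,0.136,45.1,-69.9,124.9,-0.453,0.07,0.151,48.3,-74.8,133.6,-0.484,0.075,0.16,49.4,-76.5,136.6,-0.496,0.077,0.163])

```text
time_s: 13.9
eef_pos: [0.3953, -0.2272, 0.1544]
eef_rot: [0.006, 1.294, -0.626]
force: [-0.7, 0.5, -1.4]
opening: 0.0124
```

```bash
python3 log.py;python3 - <<'E'
from plan import *
import cv2
for c in('scene','top'):
    im=env.get_image(c); cv2.imwrite(f'pics/{c}6.png',im[:,:,::-1])
    if c=='top': cv2.imwrite('pics/top6c.png',cv2.resize(im[120:260,310:450,::-1],None,fx=5,fy=5,interpolation=cv2.INTER_CUBIC)[:600])
    for t in ['boat','boat_stem','boat_nose','vial','slot_plate']:
        rr=env.pinpoint(t,c); print(c,t,[(x['at'],x['conf']) for x in rr[:2]])
print(boatpose(-.11,.11,r(9))[0],tool(ysl,DEL+r(9)).as_euler('xyz'))
E
```

```text
13.9 [ 0.955  0.344 -0.736  2.294  0.817  0.447  0.496] [ 0.3953 -0.2272  0.1544] [ 0.006  1.294 -0.626] 0.012361075819988302 [-0.7  0.5 -1.4]
scene boat [([0.4744, -0.2853, 0.1118], 0.64)]
scene boat_stem [([0.4543, -0.2696, 0.1598], 0.95)]
scene boat_nose [([0.5334, -0.3295, 0.1089], 0.93)]
scene vial [([0.4815, -0.2919, 0.1214], 0.66)]
scene slot_plate [([0.5695, -0.3496, 0.1293], 0.89), ([0.4133, 0.0418, 0.0041], 0.66)]
top boat [([0.4744, -0.2879, 0.1053], 0.88), ([0.4791, -0.2886, 0.1278], 0.33)]
top boat_stem [([0.4573, -0.2635, 0.1631], 0.76)]
top boat_nose [([0.5403, -0.3284, 0.1032], 0.89)]
top vial [([0.4784, -0.2877, 0.1249], 0.66)]
top slot_plate [([0.5666, -0.351, 0.1305], 0.74)]
[ 0.39556616 -0.22545123  0.15578162] [-5.55111512e-17  1.29154365e+00 -6.35299848e-01]
```

View pics/scene6.png

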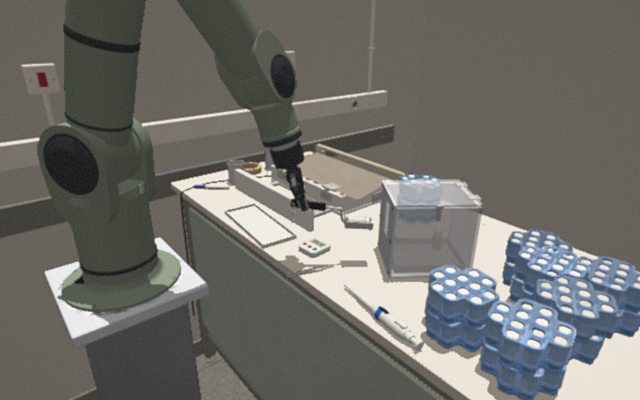

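View pics/top6c.png

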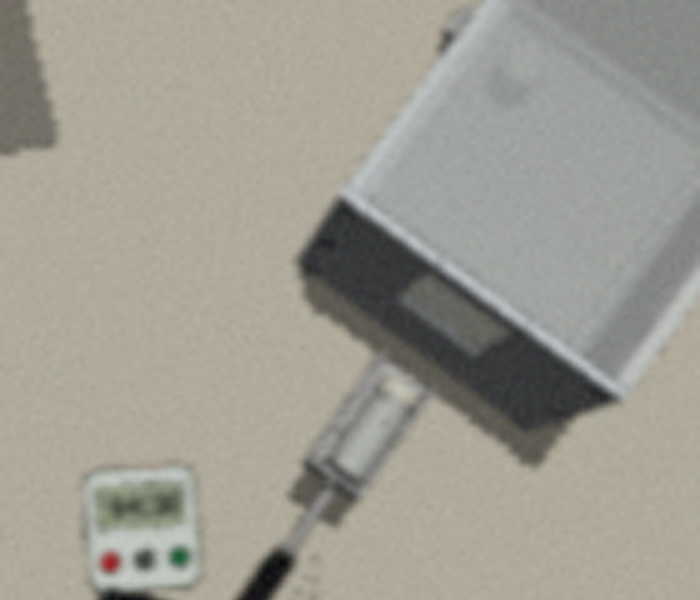

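```bash
python3 - <<'E'
import cv2
im=cv2.imread('pics/top6.png')
cv2.imwrite('pics/top6d.png',cv2.resize(im[165:225,365:420],None,fx=10,fy=10,interpolation=cv2.INTER_CUBIC))
E
```

```text
(no output)
```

View pics/top6d.png

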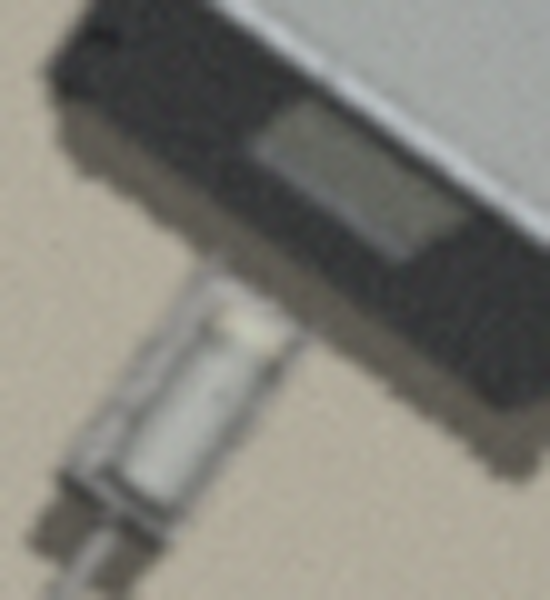

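```bash
python3 - <<'E'
from plan import *
from h import unproj
f=lambda q,z:unproj('top',(q[0]+.5)/10-.5+365,(q[1]+.5)/10-.5+165,z)[:2]
n=np.array([-d[1],d[0]])
def rep(nm,q,z):
    P=f(q,z)-S0; print(nm,'h %.1f lat %.1f'%(P@d*1000,P@n*1000))
rep('upL',(300,97),.175);rep('upR',(470,208),.175);rep('loL',(248,148),.085);rep('loR',(397,258),.085)
rep('reL',(68,475),.128);rep('reR',(170,535),.128);rep('noL',(210,270),.1165);rep('noR',(308,328),.1165)
rep('stem',(113,540),.158);rep('stem2',(75,590),.158)
for nm,P in dict(b1=(.4744,-.2853),b2=(.4744,-.2879),n1=(.5334,-.3295),n2=(.5403,-.3284),s1=(.4543,-.2696),s2=(.4573,-.2635),sl1=(.5695,-.3496),sl2=(.5666,-.351)).items():
    P=np.array(P)-S0;print(nm,'h %.1f lat %.1f'%(P@d*1000,P@n*1000))
E
```

```text
upL h -3.4 lat 26.5
upR h -1.3 lat -23.6
loL h -1.8 lat 25.3
loR h -2.6 lat -24.9
reL h -108.7 lat 15.6
reR h -105.8 lat -14.8
noL h -41.1 lat 16.1
noR h -38.5 lat -13.6
stem h -118.9 lat -1.3
stem2 h -134.7 lat -0.9
b1 h -110.9 lat -1.4
b2 h -109.4 lat -3.5
n1 h -37.2 lat -2.0
n2 h -32.3 lat 3.0
s1 h -136.4 lat -0.7
s2 h -137.6 lat 6.0
sl1 h 3.8 lat 3.3
sl2 h 2.3 lat 0.4
```

move_arm(deltas=[0.8,0,2.9,0,0,0,3.4,0,12,0,0,0,7.5,0,26,0,0,0,11.5,0,40,0,0,0,14.5,0,50.5,0,0,0,15.7,0,55,0,0,0])

```text
time_s: 15.25
eef_pos: [0.4431, -0.2605, 0.1543]
eef_rot: [0.011, 1.294, -0.622]
force: [-0.1, -0.2, -1.6]
opening: 0.0125
```

```bash
python3 log.py;python3 - <<'E'
import cv2
from h import env
im=env.get_image('top')[:,:,::-1]
cv2.imwrite('pics/top7d.png',cv2.resize(im[150:210,365:420],None,fx=10,fy=10,interpolation=cv2.INTER_CUBIC))
im=env.get_image('scene')[:,:,::-1]
cv2.imwrite('pics/sc7.png',cv2.resize(im[160:290,280:500],None,fx=3.6,fy=3.6,interpolation=cv2.INTER_CUBIC))
E
```

```text
15.25 [ 0.958  0.43  -0.728  2.162  0.809  0.513  0.564] [ 0.4431 -0.2605  0.1543] [ 0.011  1.294 -0.622] 0.012450718866797184 [-0.1 -0.2 -1.6]
```

View pics/top7d.png

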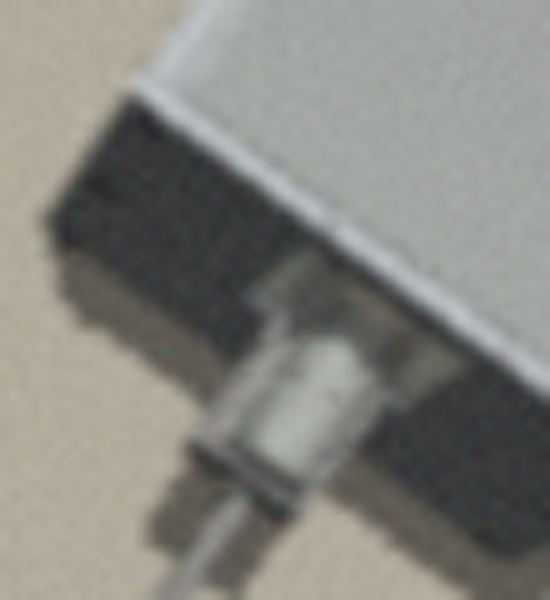

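View pics/sc7.png

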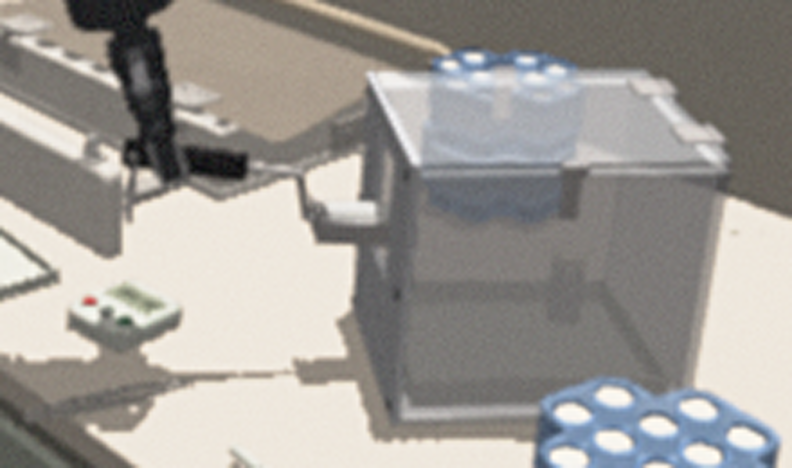

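```bash
python3 - <<'E'
from plan import *
from h import unproj
n=np.array([-d[1],d[0]])
f=lambda q,z:unproj('top',(q[0]+.5)/10-.5+365,(q[1]+.5)/10-.5+150,z)[:2]
def rep(nm,q,z):
    P=f(q,z)-S0; print(nm,'h %.1f lat %.1f'%(P@d*1000,P@n*1000))
rep('reL',(190,440),.128);rep('reR',(292,512),.128);rep('stem',(240,500),.158);rep('mouthL',(270,330),.122);rep('mouthR',(388,402),.122)
rep('slotL',(252,297),.085);rep('slotR',(405,408),.085);rep('upL',(300,250),.175);rep('upR',(472,355),.175)
for _ in range(3):
    p,R=pose();P=p[:2]-S0;print('tcp',P@d*1000,P@n*1000,p[2],np.degrees(R.as_euler('xyz')))
E
```

```text
reL h -50.6 lat 18.0
reR h -50.4 lat -14.3
stem h -61.0 lat 0.7
mouthL h -13.4 lat 17.5
mouthR h -10.7 lat -18.5
slotL h -0.9 lat 24.6
slotR h -1.3 lat -26.6
upL h -4.0 lat 26.1
upR h -0.4 lat -23.6
tcp -151.28427571142356 -0.032505318157421866 0.15432313331357708 [  0.59031881  74.13404616 -35.66057273]
tcp -151.28427571142356 -0.032505318157421866 0.15432313331357708 [  0.59031881  74.13404616 -35.66057273]
tcp -151.28427571142356 -0.032505318157421866 0.15432313331357708 [  0.59031881  74.13404616 -35.66057273]
```

move_arm(deltas=[0.9,0,3.2,0,0,0,3.6,0,12.5,0,0,0,7.7,0,27,0,0,0,12,0,42,0,0,0,15.8,0,55,0,0,0,18,0,62.5,0,0,0,18.5,0,64.4,0,0,0,18.5,0,64.4,0,0,0])

```text
time_s: 16.35
eef_pos: [0.4964, -0.2996, 0.1542]
eef_rot: [0.009, 1.294, -0.623]
force: [0.1, -0.3, -1.0]
opening: 0.0124
```

```bash
python3 log.py;python3 - <<'E'
import cv2
from plan import *
im=env.get_image('top')[:,:,::-1]
cv2.imwrite('pics/top8d.png',cv2.resize(im[135:205,375:440],None,fx=8,fy=8,interpolation=cv2.INTER_CUBIC))
im=env.get_image('scene')[:,:,::-1]
cv2.imwrite('pics/sc8.png',cv2.resize(im[160:290,280:500],None,fx=3.6,fy=3.6,interpolation=cv2.INTER_CUBIC))
for c in('scene','top'):
    for t in ['boat','boat_nose','vial']:
        rr=env.pinpoint(t,c); print(c,t,[(x['at'],x['conf']) for x in rr[:2]])
n=np.array([-d[1],d[0]])
p,R=pose();P=p[:2]-S0;print('tcp',P@d*1000,P@n*1000,p[2],np.degrees(R.as_euler('xyz')))
# plan tip rows
np.set_printoptions(suppress=True)
c=boatpose(.015,.11,r(9))
D=[]
for t in np.linspace(0,1,13)[1:]:
    s=t*t*(3-2*t)
    b=boatpose(.015,.11-.030*s,r(9)+r(29)*s); D.append(delta(*c,*b))
print(np.array(D).round(3)); 
# clearances
for s in np.linspace(0,1,7):
    th=r(9)+r(29)*s;oz=.11-.03*s;oh=.015
    W=lambda x,z:(oh+x*np.cos(th)+z*np.sin(th),oz-x*np.sin(th)+z*np.cos(th))
    # boat outline points near plate
    seg=[]
    for x in np.linspace(-.145,0,300):
        zs=(.034,.056) if x<-.055 else (.0415,.0485) if x<-.018 else (0,.0485)
        for z in zs:
            h,v=W(x,z)
            if abs(h)<.003: seg.append(v)
    nose=W(.072,0)
    print('th',np.degrees(th).round(1),'cross',np.round([min(seg),max(seg)],3),'rear',np.round(W(0,0),3),'nose',np.round(nose,3),'B',np.round(W(*(T+np.array([-.071*np.cos(DEL)+.043*np.sin(DEL),.071*np.sin(DEL)+.043*np.cos(DEL)]))),3))
E
```

```text
16.35 [ 0.955  0.525 -0.722  2.004  0.798  0.593  0.643] [ 0.4964 -0.2996  0.1542] [ 0.009  1.294 -0.623] 0.012416528003258761 [ 0.1 -0.3 -1. ]
scene boat []
scene boat_nose []
scene vial []
top boat [([0.5761, -0.3607, 0.1036], 0.69)]
top boat_nose [([0.556, -0.3397, 0.1616], 0.35)]
top vial []
tcp -84.5521555159405 0.097587915433806 0.15435223419895705 [  0.52745908  74.11647383 -35.71562433]
[[-0.26  -0.     0.554  0.     0.01   0.   ]
 [-0.94  -0.     2.128  0.     0.037 -0.   ]
 [-1.859 -0.     4.62   0.     0.079  0.   ]
 [-2.82   0.     7.934  0.     0.131  0.   ]
 [-3.642  0.    11.935  0.     0.19  -0.   ]
 [-4.183  0.    16.434 -0.     0.253  0.   ]
 [-4.37   0.    21.18   0.     0.316  0.   ]
 [-4.208 -0.    25.866  0.     0.375  0.   ]
 [-3.785  0.    30.144  0.     0.427  0.   ]
 [-3.253 -0.    33.649  0.     0.469  0.   ]
 [-2.804 -0.    36.009 -0.     0.496 -0.   ]
 [-2.623 -0.    36.87  -0.     0.506  0.   ]]
th 9.0 cross [0.112 0.162] rear [0.015 0.11 ] nose [0.086 0.099] B [-0.063  0.236]
th 13.8 cross [0.108 0.159] rear [0.015 0.105] nose [0.085 0.088] B [-0.052  0.237]
th 18.7 cross [0.104 0.157] rear [0.015 0.1  ] nose [0.083 0.077] B [-0.041  0.237]
th 23.5 cross [0.1   0.156] rear [0.015 0.095] nose [0.081 0.066] B [-0.029  0.236]
th 28.3 cross [0.097 0.155] rear [0.015 0.09 ] nose [0.078 0.056] B [-0.017  0.235]
th 33.2 cross [0.093 0.163] rear [0.015 0.085] nose [0.075 0.046] B [-0.005  0.232]
th 38.0 cross [0.09  0.165] rear [0.015 0.08 ] nose [0.072 0.036] B [0.008 0.228]
```

View pics/top8d.png

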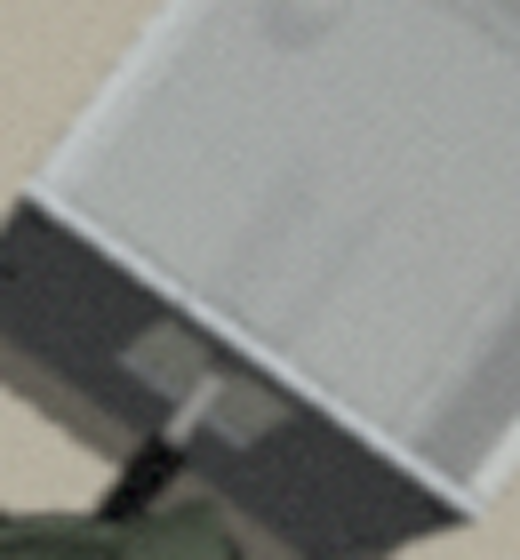

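View pics/sc8.png

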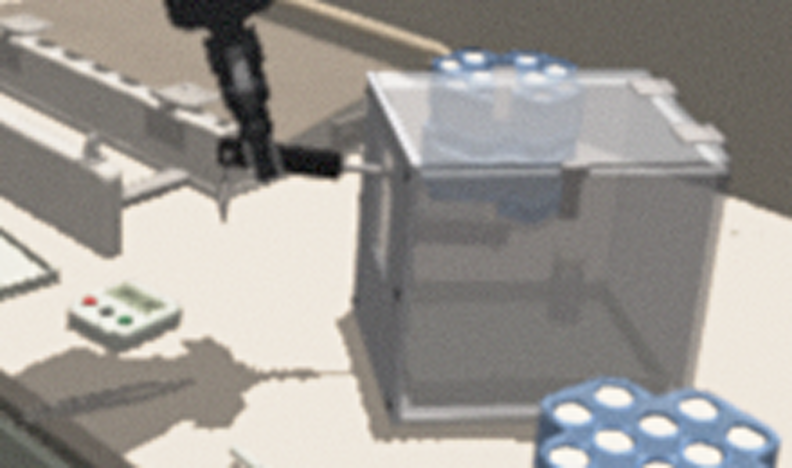

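move_arm(deltas=[-0.9,0,2.1,0,0.037,0,-1.9,0,4.6,0,0.079,0,-2.8,0,7.9,0,0.131,0,-3.6,0,11.9,0,0.19,0,-4.2,0,16.4,0,0.253,0,-4.4,0,21.2,0,0.316,0,-4.2,0,25.9,0,0.375,0,-3.8,0,30.1,0,0.427,0])

```text
time_s: 17.75
eef_pos: [0.5192, -0.3164, 0.1661]
eef_rot: [3.123, 1.419, 2.491]
force: [0.3, 0.4, -2.8]
opening: 0.0122
```

```bash
python3 log.py;python3 - <<'E'
import cv2
from plan import *
im=env.get_image('scene')[:,:,::-1]
cv2.imwrite('pics/sc9.png',cv2.resize(im[150:290,280:500],None,fx=3.6,fy=3.6,interpolation=cv2.INTER_CUBIC))
n=np.array([-d[1],d[0]])
p,R=pose();P=p[:2]-S0;print('tcp',P@d*1000,P@n*1000,p[2],np.degrees(R.as_euler('xyz')))
np.set_printoptions(suppress=True)
s=(lambda t:t*t*(3-2*t))(9/12)
th=r(9+29*s);c=boatpose(.015,.11-.03*s,th);print(c[0],(c[0][:2]-S0)@d)
print(np.degrees(th),delta(*c,*boatpose(.015,.080,r(38))).round(3),delta(*c,*boatpose(.016,.080,r(42))).round(3))
E
```

```text
17.75 [ 0.953  0.765 -0.802  1.541  0.499  1.216  0.988] [ 0.5192 -0.3164  0.1661] [3.123 1.419 2.491] 0.012223695337157501 [ 0.3  0.4 -2.8]
tcp -55.63591792881333 0.029046748773404525 0.16580340365658322 [178.83291752  81.17372048 142.58383272]
[ 0.5186613  -0.3162048   0.16772874] -0.05694999621442742
33.46875 [-1.728 -0.     6.603 -0.     0.079 -0.   ] [-7.091 -0.    13.215 -0.     0.149 -0.   ]
```

View pics/sc9.png

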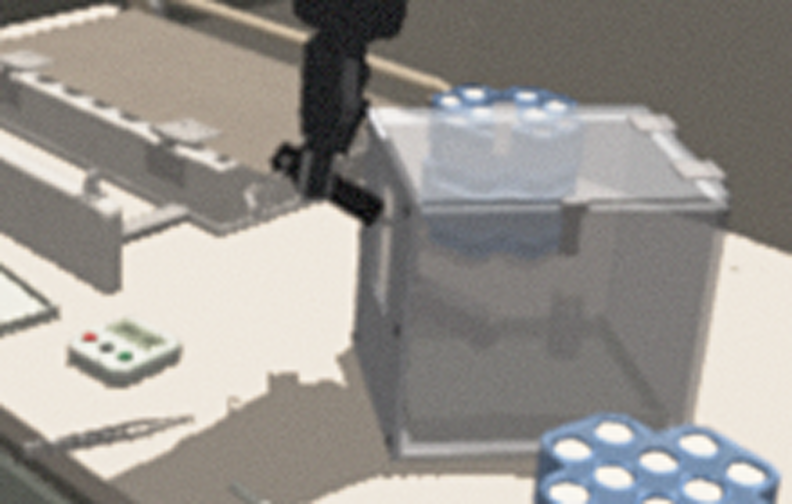

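move_arm(deltas=[-0.6,0,2.2,0,0.03,0,-1.4,0,5,0,0.06,0,-1.7,0,6.6,0,0.079,0,-1.7,0,6.6,0,0.079,0,-1.7,0,6.6,0,0.079,0,-1.7,0,6.6,0,0.079,0])

```text
time_s: 18.55
eef_pos: [0.5244, -0.3202, 0.167]
eef_rot: [3.131, 1.342, 2.499]
force: [0.3, 0.3, -1.8]
opening: 0.0121
```

```bash
python3 log.py;python3 - <<'E'
import cv2
from plan import *
im=env.get_image('scene')[:,:,::-1]
cv2.imwrite('pics/sc10.png',cv2.resize(im[180:280,370:480],None,fx=6,fy=6,interpolation=cv2.INTER_CUBIC))
im=env.get_image('top')[:,:,::-1]
cv2.imwrite('pics/top10.png',cv2.resize(im[90:220,350:490],None,fx=4.5,fy=4.5,interpolation=cv2.INTER_CUBIC))
for c in('scene','top'):
    for t in ['vial','boat']:
        rr=env.pinpoint(t,c); print(c,t,[(x['at'],x['conf']) for x in rr[:3]])
n=np.array([-d[1],d[0]])
p,R=pose();P=p[:2]-S0;print('tcp',P@d*1000,P@n*1000,p[2],np.degrees(R.as_euler('xyz')))
E
```

```text
18.55 [ 0.929  0.813 -0.793  1.451  0.474  1.323  1.018] [ 0.5244 -0.3202  0.167 ] [3.131 1.342 2.499] 0.012095111070176547 [ 0.3  0.3 -1.8]
scene vial []
scene boat []
top vial []
top boat [([0.5755, -0.361, 0.0733], 0.45)]
tcp -49.82535448372827 0.19069968883979946 0.16689693053882257 [179.34207611  76.88928073 143.13553211]
```

View pics/sc10.png

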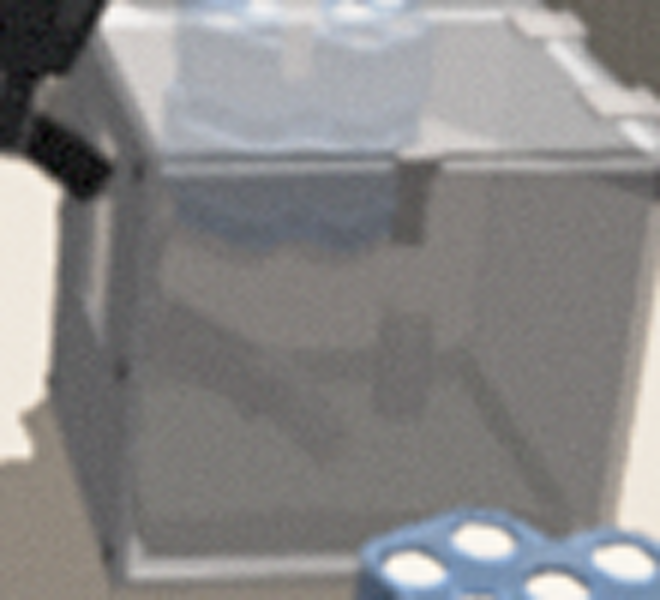

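View pics/top10.png

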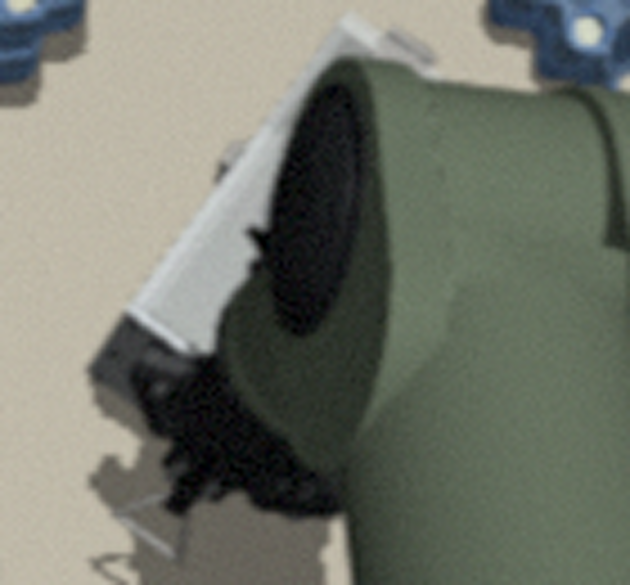

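```bash
python3 - <<'E'
import cv2
from plan import *
from h import proj
im=env.get_image('scene')
cv2.imwrite('pics/sc11raw.png',im[:,:,::-1])
g=cv2.cvtColor(im,cv2.COLOR_RGB2GRAY)[180:280,370:480]
g=cv2.resize(g,None,fx=6,fy=6,interpolation=cv2.INTER_CUBIC)
g=cv2.GaussianBlur(g,(0,0),3).astype(float)
g=np.clip((g-70)*255/(140-70),0,255).astype(np.uint8)
g=cv2.cvtColor(g,cv2.COLOR_GRAY2BGR)
th=r(38);oh,oz=.0155,.079
n=np.array([-d[1],d[0]])
def W(x,y,z):
    h=oh+x*np.cos(th)+z*np.sin(th);v=oz-x*np.sin(th)+z*np.cos(th)
    q=proj('scene',[*(S0+d*h+n*y),v]);return (int((q[0]-370+.5)*6),int((q[1]-180+.5)*6))
for y in(-.017,.017):
    for a,b in(((0,0),(.072,.0063)),((.072,.0063),(.072,.018)),((.072,.018),(0,.018)),((0,.018),(0,0))):
        cv2.line(g,W(a[0],y,a[1]),W(b[0],y,b[1]),(0,255,0),1)
cv2.imwrite('pics/sc11.png',g)
E
```

View pics/sc11.png

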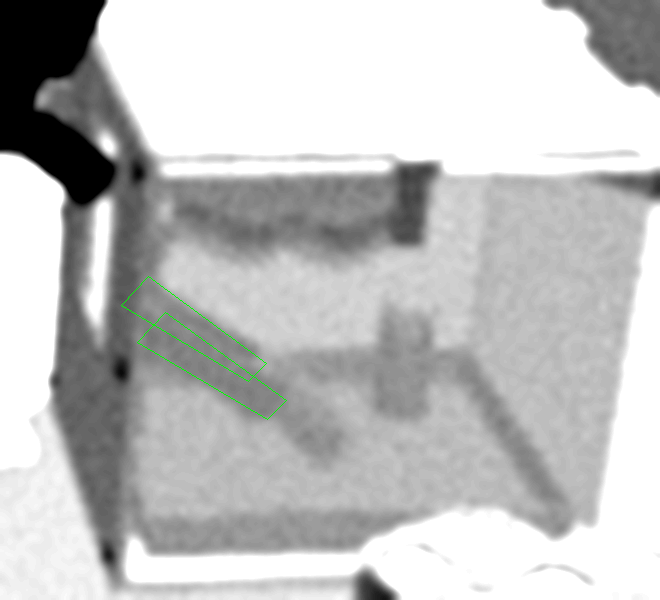

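move_arm(deltas=[-1,0,-2,0,0,0,-2.4,0,-5,0,0,0,-3.4,0,-7.2,0,0,0,-3.4,0,-7.2,0,0,0,-3.4,0,-7.2,0,0,0,-3.4,0,-7.2,0,0,0])

```text
time_s: 19.65
eef_pos: [0.5195, -0.3166, 0.1717]
eef_rot: [3.13, 1.342, 2.498]
force: [0.5, 1.1, -2.1]
opening: 0.0126
```

```bash
python3 log.py; cat > enh.py <<'E'
import cv2,sys
from plan import *
from h import proj
oh,oz,th=float(sys.argv[2]),float(sys.argv[3]),r(float(sys.argv[4]))
im=env.get_image('scene')
g=cv2.cvtColor(im,cv2.COLOR_RGB2GRAY)[180:280,370:480]
g=cv2.resize(g,None,fx=6,fy=6,interpolation=cv2.INTER_CUBIC)
g=cv2.GaussianBlur(g,(0,0),3).astype(float)
g=np.clip((g-70)*255/(140-70),0,255).astype(np.uint8)
g=cv2.cvtColor(g,cv2.COLOR_GRAY2BGR)
n=np.array([-d[1],d[0]])
def W(x,y,z):
    h=oh+x*np.cos(th)+z*np.sin(th);v=oz-x*np.sin(th)+z*np.cos(th)
    q=proj('scene',[*(S0+d*h+n*y),v]);return (int((q[0]-370+.5)*6),int((q[1]-180+.5)*6))
for y in(-.017,.017):
    for a,b in(((0,0),(.072,.0063)),((.072,.0063),(.072,.018)),((.072,.018),(0,.018)),((0,.018),(0,0))):
        cv2.line(g,W(a[0],y,a[1]),W(b[0],y,b[1]),(0,255,0),1)
cv2.imwrite(sys.argv[1],g)
E
python3 enh.py pics/sc12.png .009 .084 38
```

```text
19.65 [ 0.935  0.8   -0.798  1.465  0.468  1.322  1.015] [ 0.5195 -0.3166  0.1717] [3.13  1.342 2.498] 0.012566793690133 [ 0.5  1.1 -2.1]
```

View pics/sc12.png

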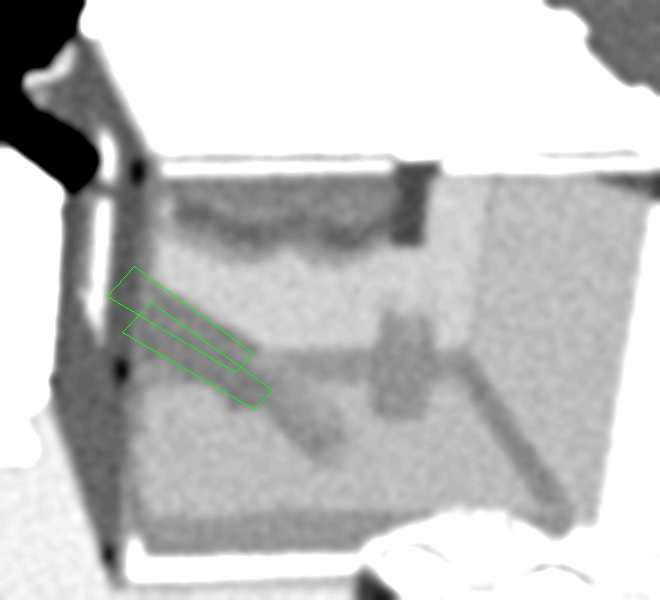

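```bash
python3 - <<'E'
from plan import *
np.set_printoptions(suppress=True)
c=boatpose(.0087,.0849,r(38));D=[]
print(c[0])
for t in np.linspace(0,1,9)[1:]:
    s=t*t*(3-2*t)
    D.append(delta(*c,*boatpose(.0087+.0033*s,.0849+.0251*s,r(38-29*s))))
print(np.array(D).round(3))
E
```

```text
[ 0.51905198 -0.31649283  0.17336594]
[[  0.748   0.     -1.64    0.     -0.022   0.   ]
 [  2.875  -0.     -5.771   0.     -0.079   0.   ]
 [  6.241  -0.    -11.11    0.     -0.16    0.   ]
 [ 10.56    0.    -16.471   0.     -0.253   0.   ]
 [ 15.296   0.    -20.981  -0.     -0.346   0.   ]
 [ 19.705   0.    -24.193  -0.     -0.427   0.   ]
 [ 22.949   0.    -26.047   0.     -0.484   0.   ]
 [ 24.201   0.    -26.658   0.     -0.506   0.   ]]
```

move_arm(deltas=[0.7,0,-1.6,0,-0.022,0,2.9,0,-5.8,0,-0.079,0,6.2,0,-11.1,0,-0.16,0,10.6,0,-16.5,0,-0.253,0,15.3,0,-21,0,-0.346,0,19.7,0,-24.2,0,-0.427,0,22.9,0,-26,0,-0.484,0,24.2,0,-26.7,0,-0.506,0])

```text
time_s: 20.7
eef_pos: [0.4935, -0.2976, 0.1545]
eef_rot: [0.008, 1.293, -0.624]
force: [0.6, -0.2, -2.0]
opening: 0.0121
```

```bash
python3 log.py; python3 enh.py pics/sc13.png .012 .109 9; python3 - <<'E'
from plan import *
import cv2
im=env.get_image('top')[:,:,::-1]
cv2.imwrite('pics/top13.png',cv2.resize(im[90:220,350:490],None,fx=4.5,fy=4.5,interpolation=cv2.INTER_CUBIC))
for c in('scene','top'):
    rr=env.pinpoint('vial',c); print(c,[(x['at'],x['conf']) for x in rr[:3]])
n=np.array([-d[1],d[0]])
p,R=pose();P=p[:2]-S0;print('tcp',P@d*1000,P@n*1000,p[2],np.degrees(R.as_euler('xyz')))
E
```

```text
20.7 [ 0.954  0.519 -0.72   2.014  0.799  0.586  0.639] [ 0.4935 -0.2976  0.1545] [ 0.008  1.293 -0.624] 0.012140973654050136 [ 0.6 -0.2 -2. ]
scene [([0.4139, 0.043, 0.0027], 0.24)]
top []
tcp -87.1776353547631 0.2240674346240867 0.15449938781926176 [  0.56118749  74.13594454 -35.68529492]
```

View pics/sc13.png

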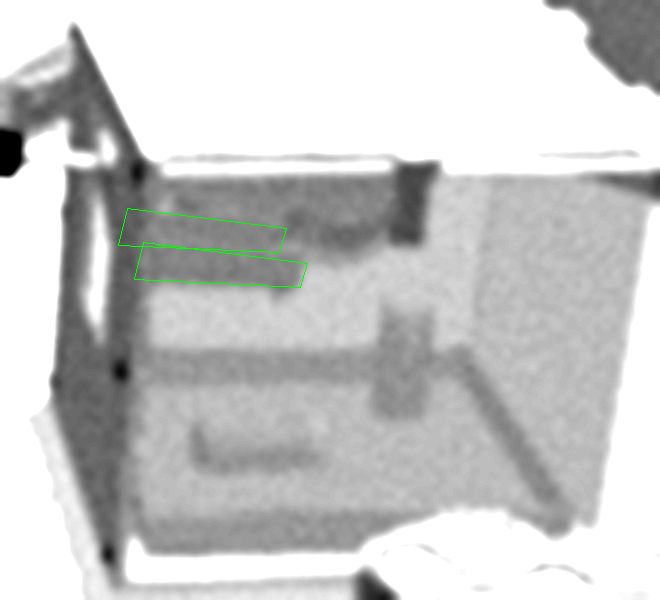

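View pics/top13.png

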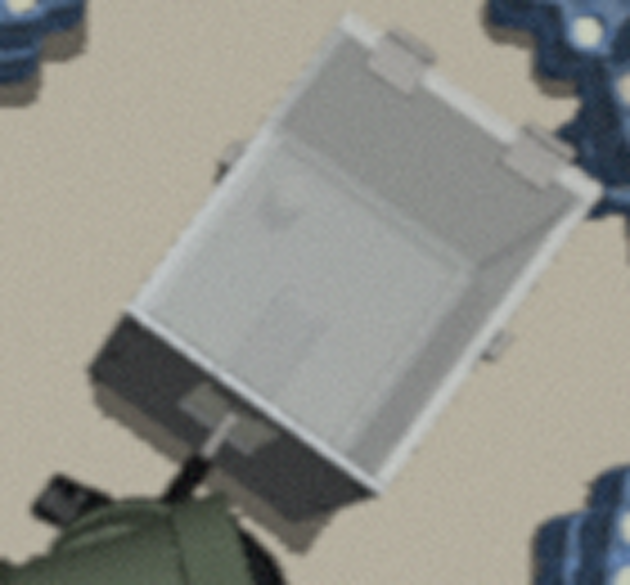

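move_arm(deltas=[-1.5,0,-5,0,0,0,-5,0,-17.4,0,0,0,-10.5,0,-36.6,0,0,0,-16.5,0,-57.5,0,0,0,-22.5,0,-78.5,0,0,0,-28.5,0,-99.4,0,0,0,-32.5,0,-113.3,0,0,0,-34,0,-118.6,0,0,0])

```text
time_s: 21.9
eef_pos: [0.3941, -0.2248, 0.1547]
eef_rot: [0.008, 1.293, -0.624]
force: [0.5, 0.0, -0.5]
opening: 0.0123
```

```bash
python3 log.py; python3 - <<'E'
from plan import *
np.set_printoptions(suppress=True)
p,R=pose();print(p,boatpose(-.1114,.11,r(9))[0])
yaw=r(-96.2);Rg=tool(yaw,DEL);a=Rg.as_matrix()[:,0];g=np.array([.4196,.1092,.048])
p0=g+a*.017+[0,0,.12]
p2,_=boatpose(-.1114,.11,r(9))
f=lambda s:(p0+(p2-p0)*s,tool(yaw+(ysl-yaw)*s,DEL+r(9)*s))
ts=np.linspace(1,0,15);ss=ts*ts*(3-2*ts)
for i0 in(0,7):
    c=f(ss[i0]);print(c[0])
    print(np.array([delta(*c,*f(s)) for s in ss[i0+1:i0+8]]).round(3).tolist())
E
```

```text
21.9 [ 0.951  0.339 -0.735  2.299  0.816  0.445  0.492] [ 0.3941 -0.2248  0.1547] [ 0.008  1.293 -0.624] 0.012340622737256692 [ 0.5  0.  -0.5]
[ 0.39405078 -0.22475304  0.15468867] [ 0.3944393  -0.22462044  0.15578162]
[ 0.3944393  -0.22462044  0.15578162]
[[-0.655, 4.044, -2.454, 0.015, -0.002, -0.004], [-2.49, 15.367, -9.326, 0.056, -0.009, -0.016], [-5.309, 32.756, -19.879, 0.118, -0.019, -0.035], [-8.913, 54.997, -33.377, 0.198, -0.031, -0.06], [-13.108, 80.878, -49.084, 0.291, -0.045, -0.091], [-17.695, 109.185, -66.264, 0.391, -0.061, -0.125], [-22.479, 138.706, -84.18, 0.496, -0.077, -0.163]]
[ 0.40663169 -0.06128147  0.15418719]
[[-10.464, 16.349, -28.957, 0.104, -0.017, -0.04], [-20.499, 32.026, -56.725, 0.203, -0.033, -0.08], [-29.673, 46.359, -82.112, 0.292, -0.047, -0.117], [-37.557, 58.677, -103.929, 0.369, -0.059, -0.151], [-43.721, 68.307, -120.986, 0.429, -0.069, -0.178], [-47.735, 74.578, -132.093, 0.468, -0.075, -0.195], [-49.168, 76.818, -136.06, 0.481, -0.077, -0.202]]
```

move_arm(deltas=[-0.7,4,-2.5,0.015,-0.002,-0.004,-2.5,15.4,-9.3,0.056,-0.009,-0.016,-5.3,32.8,-19.9,0.118,-0.019,-0.035,-8.9,55,-33.4,0.198,-0.031,-0.06,-13.1,80.9,-49.1,0.291,-0.045,-0.091,-17.7,109.2,-66.3,0.391,-0.061,-0.125,-22.5,138.7,-84.2,0.496,-0.077,-0.163])

```text
time_s: 22.78
eef_pos: [0.4066, -0.0605, 0.1537]
eef_rot: [0.008, 1.215, -1.15]
force: [0.8, 0.2, -1.6]
opening: 0.0122
```

move_arm(deltas=[-10.5,16.3,-29,0.104,-0.017,-0.04,-20.5,32,-56.7,0.203,-0.033,-0.08,-29.7,46.4,-82.1,0.292,-0.047,-0.117,-37.6,58.7,-103.9,0.369,-0.059,-0.151,-43.7,68.3,-121,0.429,-0.069,-0.178,-47.7,74.6,-132.1,0.468,-0.075,-0.195,-49.2,76.8,-136.1,0.481,-0.077,-0.202,-49.2,76.8,-136.1,0.481,-0.077,-0.202])

```text
time_s: 23.78
eef_pos: [0.418, 0.1017, 0.1524]
eef_rot: [-0.001, 1.138, -1.676]
force: [0.2, 0.6, -0.6]
opening: 0.0125
```

```bash
python3 log.py; python3 - <<'E'
from plan import *
import cv2
np.set_printoptions(suppress=True)
yaw=r(-96.2);Rg=tool(yaw,DEL);a=Rg.as_matrix()[:,0];g=np.array([.4196,.1092,.048])
p0=g+a*.017+[0,0,.12]
p,R=pose();print(p,p0,delta(p,R,p0,Rg),delta(p0,Rg,p0-[0,0,.1195],Rg))
im=env.get_image('top')[:,:,::-1]; cv2.imwrite('pics/top14.png',cv2.resize(im[180:290,180:330],None,fx=5,fy=5,interpolation=cv2.INTER_CUBIC))
im=env.get_image('scene')[:,:,::-1]; cv2.imwrite('pics/sc14.png',im)
for c in('scene','top'):
    for t in ['boat','boat_nose','boat_stem']:
        rr=env.pinpoint(t,c); print(c,t,[(x['at'],x['conf']) for x in rr[:1]])
E
```

```text
23.775 [-0.12   0.552 -0.669  2.012  0.667  1.157 -1.298] [0.418  0.1017 0.1524] [-1.000e-03  1.138e+00 -1.676e+00] 0.012460296340199148 [ 0.2  0.6 -0.6]
[0.41800089 0.10168358 0.15236102] [0.41882408 0.10205751 0.15259277] [-0.40269488  0.77965584 -0.31803127  0.00369586 -0.0033663  -0.00122083] [108.30378055   0.         -50.50288228   0.           0.
   0.        ]
scene boat [([0.4024, -0.0036, 0.1272], 0.61)]
scene boat_nose [([0.4018, -0.0755, 0.1328], 0.84)]
scene boat_stem [([0.4106, 0.0318, 0.1681], 0.6)]
top boat [([0.4041, -0.0041, 0.1176], 0.7)]
top boat_nose [([0.4031, -0.0716, 0.1279], 0.62)]
top boat_stem [([0.4135, 0.0318, 0.1712], 0.86)]
```

View pics/top14.png

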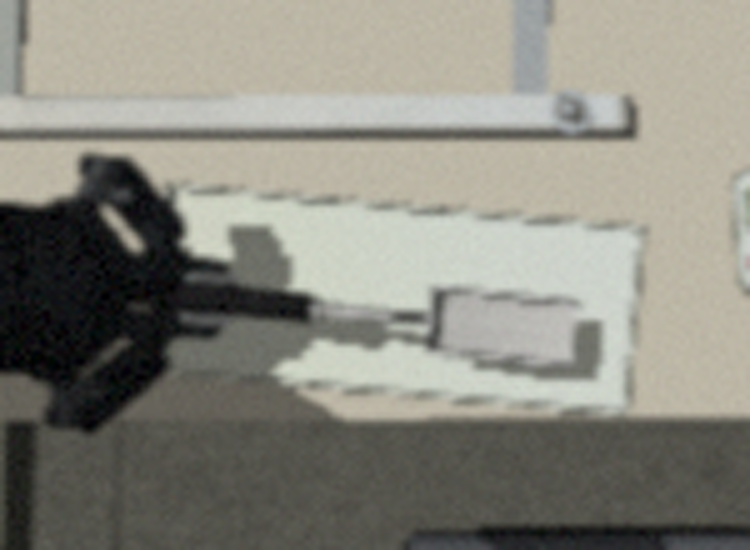

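move_arm(deltas=[12,0,-5.6,0,0,0,35,0,-16.3,0,0,0,60,0,-28,0,0,0,82,0,-38.2,0,0,0,96,0,-44.8,0,0,0,103,0,-48,0,0,0,106,0,-49.4,0,0,0,107.4,0,-50.1,0,0,0])

```text
time_s: 25.18
eef_pos: [0.4181, 0.1023, 0.0343]
eef_rot: [0.001, 1.138, -1.675]
force: [0.7, 0.5, -2.0]
opening: 0.0122
```

```bash
python3 log.py
```

```text
25.175 [-0.198  0.762 -0.575  2.057  0.853  0.986 -1.498] [0.4181 0.1023 0.0343] [ 1.000e-03  1.138e+00 -1.675e+00] 0.012181938108688352 [ 0.7  0.5 -2. ]
```

move_arm(deltas=[0.9,0,-0.4,0,0,0,0.9,0,-0.4,0,0,0,0.9,0,-0.4,0,0,0])

```text
time_s: 25.55
eef_pos: [0.4181, 0.1022, 0.0333]
eef_rot: [0.001, 1.138, -1.675]
force: [-0.1, 0.4, 1.3]
opening: 0.0124
```

move_arm(deltas=[0,0,0,0,0,0,0,0,0,0,0,0,0,0,0,0,0,0,0,0,0,0,0,0], claw=45)

```text
time_s: 26.05
eef_pos: [0.4179, 0.1021, 0.033]
eef_rot: [-0.0, 1.138, -1.676]
force: [-0.4, -0.2, 0.0]
opening: 0.045
```

move_arm(deltas=[-15,0,0,0,0,0,-45,0,0,0,0,0,-85,0,0,0,0,0,-120,0,0,0,0,0,-140,0,0,0,0,0,-150,0,0,0,0,0,-150,0,0,0,0,0])

```text
time_s: 26.92
eef_pos: [0.4245, 0.1646, 0.1691]
eef_rot: [-0.0, 1.138, -1.676]
force: [0.4, 0.4, -1.0]
opening: 0.0454
```

```bash
python3 log.py; python3 - <<'E'
from plan import *
import cv2
im=env.get_image('top')[:,:,::-1]; cv2.imwrite('pics/top15.png',cv2.resize(im[180:290,180:330],None,fx=5,fy=5,interpolation=cv2.INTER_CUBIC))
im=env.get_image('scene')[:,:,::-1]; cv2.imwrite('pics/sc15.png',im)
for c in('scene','top'):
    for t in ['boat','boat_nose','boat_stem','boat_grip','bench_timer','pipette','spill_tray','vial']:
        rr=env.pinpoint(t,c); print(c,t,[(x['at'],x['conf']) for x in rr[:1]])
E
python3 enh.py pics/sc16.png .0 .3 0
```

```text
26.925 [-0.213  0.582 -0.688  1.902  0.625  1.25  -1.334] [0.4245 0.1646 0.1691] [-0.     1.138 -1.676] 0.04539951240984419 [ 0.4  0.4 -1. ]
scene boat [([0.4068, -0.0022, 0.0059], 0.86)]
scene boat_nose [([0.3999, -0.0764, 0.0137], 0.6)]
scene boat_stem [([0.41, 0.029, 0.0506], 0.89)]
scene boat_grip [([0.4181, 0.0855, 0.0517], 0.87)]
scene bench_timer [([0.4567, -0.192, 0.0023], 0.56)]
scene pipette [([0.3823, -0.5071, -0.0044], 0.71)]
scene spill_tray [([0.415, 0.0411, 0.0019], 0.65)]
scene vial []
top boat [([0.4084, -0.0036, 0.0011], 0.92)]
top boat_nose [([0.4027, -0.0698, 0.0085], 0.8)]
top boat_stem [([0.4168, 0.0366, 0.0498], 0.92)]
top boat_grip [([0.4203, 0.086, 0.0479], 0.71)]
top bench_timer [([0.4568, -0.1874, 0.0004], 0.61)]
top pipette [([0.4545, -0.191, 0.0023], 0.26)]
top spill_tray [([0.4177, 0.0402, 0.001], 0.87)]
top vial []
```

View pics/top15.png

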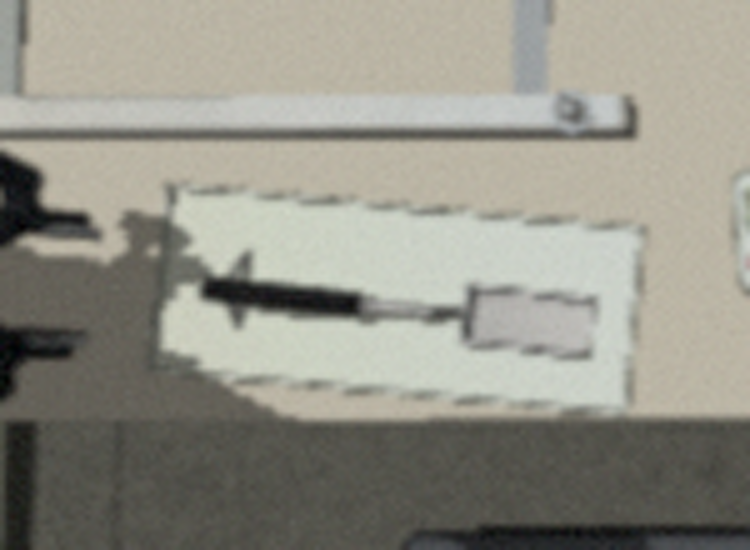

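View pics/sc15.png

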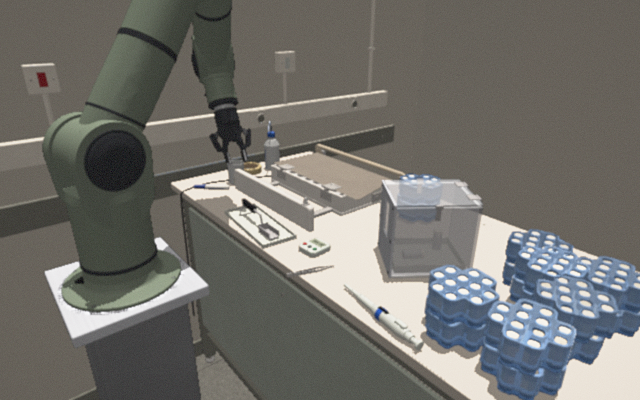

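View pics/sc16.png

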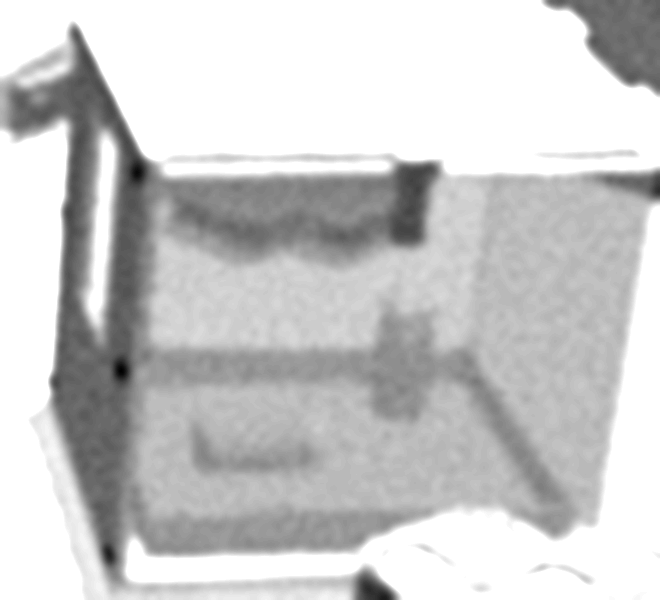

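The boat stands empty and level in the tray, with its handle at about (205–360, 295) in the top crop. The vial lies on the pan floor inside the box, at about (195–320, 460) in the enhanced crop. The gripper is clear of everything.

```bash
python3 -c "
from rig import env
print(env.sign_off())"
```

```text
the job is handed in; nothing more can be done
None
```

The vial is in the waste box, the boat is back in the spill tray, and I handed the job in at about 27 s of the 61 s allowed.

**What I did**
- **First grasp:** I gripped the handle with the tool 42° below horizontal. A fitted arm model then showed the arm could not reach the slot from that grasp, so I set the boat back in the tray and gripped it again at 65°.
- **Slot and tipping:** I slid the trough through the slot about 1 mm off centre, then tipped it to 38° nose-down. The vial slid out and leaned against the nose. It dropped to the pan floor as I drew back a little and levelled the boat.
- **Return:** I drew the boat straight out, set it down in its starting spot and moved the gripper clear.

**Last checks**
- **Boat:** It stands empty and level in the tray. Its origin measured about (0.407, -0.003), which is where it started.
- **Vial:** It shows lying on the pan floor in the contrast-enhanced picture. The detectors never found it through the acrylic, so that rests on the picture alone.
- **Contact with the plate:** No wrist reading taken between moves showed a contact force while the boat was in the slot. I had no continuous reading or direct plate-force measurement.
- **Timer and pipette:** The timer is within about 5 mm of its first reading and the scene camera put the pipette within about 1 mm of its own. The top camera's last pipette report, at 0.26 confidence, landed on the timer, so I ignored it.

One oddity: when I set the boat down after the first grasp, the force reading reached about 34 N, from pressing it onto the tray floor. The final set-down read about 1 N.

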